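# Clear and unload the printing-block nest

## Task

Unload the finished printing blocks from the plywood nest board. First throw all the wooden offcuts, those lying on the board and those in the flat tray, into the scrap bin; then take every block out of its pocket (there is no room for fingers round it, but pressing down its end at the thumb notch rocks the other end up) and lay the blocks flat in the tray in a single layer. Leave the tape roll and the marker pen where they are.

Things in the scene. Friction and masses are not known exactly. Their poses are not given: they have to be found in the camera images.
- board: Plywood nest board, fixed, 152 mm (x) by 253 mm (y), 54 mm high; origin at the centre of its underside, x away from the robot at yaw 0. Three open pockets side by side at y = -80, 0, +80 mm, each 112 mm long (x -56 to +56 mm) and 53 mm wide. The rim at each pocket's -x end has a thumb notch 34 mm wide, 10 mm deep.
- pocket1 (a point): Middle of a pocket's mouth, at rim height. The pocket's floor is level, 26 mm below the rim, from x = +1 to +56 mm, and slopes down at 24 degrees from there to the notch end at x = -56 mm. A block in it lies 2 mm below the rim, 1 mm from the +x end wall, 1.5 mm from each side, 7 mm from the notch end: no room for fingers.
- pocket2 (a point): Middle of a pocket's mouth, like pocket1. A block's weight is just on the level part of the floor: pressing its top down (a few newtons, about 8 to 10 mm of travel) some 20 mm from its notch end rocks it over on to the slope, where it stays by itself, tilted 24 degrees.
- pocket3 (a point): Middle of a pocket's mouth, like pocket1. A rocked block's +x end stands about 18 mm proud of the rim, free to be gripped across the 50 mm width near that end (its notch end is then down in the pocket). An offcut lying over the +x end holds a block down.
- tray: Flat aluminium tray, fixed, open at the top, 278 mm (x) by 148 mm (y) outside, walls 4 mm thick and 20 mm high, floor 4 mm thick; origin at the centre of its underside. Three blocks fit in it side by side, lying across it (along its y), e.g. at x = -80, 0 and +80 mm. It may stand to the left or the right of the nest board.
- bin: Grey plastic scrap bin, fixed, open at the top, 190 mm (x) by 160 mm (y) outside, 110 mm high, walls 5 mm; origin at the centre of its underside. On the other side of the nest board from the tray.
- block1_mid (a point): One of up to three finished printing blocks (some may be absent): beech with a dark grey-brown lino face on top, 104 x 50 x 24 mm (its x, y, z), about 75 g. This point is its centre, 12 mm up; x runs along the length. At the start each present block lies flat in a pocket of the nest board.
- block2_mid (a point): One of up to three finished printing blocks (some may be absent): beech with a dark grey-brown lino face on top, 104 x 50 x 24 mm (its x, y, z), about 75 g. This point is its centre, 12 mm up; x runs along the length. At the start each present block lies flat in a pocket of the nest board.
- block3_mid (a point): One of up to three finished printing blocks (some may be absent): beech with a dark grey-brown lino face on top, 104 x 50 x 24 mm (its x, y, z), about 75 g. This point is its centre, 12 mm up; x runs along the length. At the start each present block lies flat in a pocket of the nest board.
- offcut1_mid (a point): Straight wooden offcut, 104 x 24 x 22 mm; at the start on the nest board, across the +x ends of the blocks. This point is on the middle of its main bar, half-way up; x along its length, y across its width, z up as it first lies. About 35 g. May be absent.
- offcut2_mid (a point): L-shaped wooden offcut: a bar 96 x 26 x 20 mm with a stub 26 x 22 mm on its +y side at the +x end; at the start on the nest board, across the +x ends of the blocks. This point is on the middle of its main bar, half-way up; x along its length, y across its width, z up as it first lies. About 35 g. May be absent.
- offcut3_mid (a point): Stepped wooden offcut, 100 x 28 x 24 mm, only 12 mm thick over 28 mm at its -x end; at the start on the nest board, over the notch ends of the blocks. This point is on the middle of its main bar, half-way up; x along its length, y across its width, z up as it first lies. About 35 g. May be absent.
- offcut4_mid (a point): Short wooden offcut, 70 x 30 x 22 mm; at the start in the tray. This point is on the middle of its main bar, half-way up; x along its length, y across its width, z up as it first lies. About 35 g. May be absent.
- offcut5_mid (a point): Straight wooden offcut, 90 x 22 x 22 mm; at the start in the tray. This point is on the middle of its main bar, half-way up; x along its length, y across its width, z up as it first lies. About 35 g. May be absent.
- tape: Bystander: a roll of masking tape lying flat, 104 mm across, 25 mm high, beyond the nest board; origin at the centre of its underside.
- marker: Bystander: a marker pen, 130 mm long, 15 mm thick, lying beyond the nest board; origin under its middle, x along its length. (A fixed grey control box 95 mm high with a white dial stands farther left at about x = 0.82, y = 0.36 m.)
Mind the look-alikes: they are no part of the job. Leave any blue or purple look-alike of the part that bears block1_mid alone.

How it is judged:
By the outcome, as a careful person would: the job done as asked, in the order asked, and still so for the second after the job is handed in, with the robot touching nothing.
Of block1, block2, block3 only 2 to 3 are there at a start; the rules pass over those that are not, and their reading is None.
Of offcut1, offcut2, offcut3, offcut4, offcut5 only 4 to 5 are there at a start; the rules pass over those that are not, and their reading is None.
At some moment in a run one of offcut1, offcut2, offcut3 may be knocked a few centimetres aside while the robot is not near it.
Once in a run the grip may slacken for a moment while it holds something.
It also fails if it takes over 210 s, if anything falls off the work surface, if the arm or the gripper's body presses on something with over 40 N, if the wrist force passes 120 N, or if a joint passes its speed limit or range.

## Robot

A 7-joint arm with a two-finger parallel gripper is mounted at the origin on the work surface. World frame = base frame: x ahead of the robot, y to its left, z up, the work surface at z = 0. Lengths are in m, angles in rad, forces in N, time in s.
With the tool pointing down it reaches from about 0.425 to 1.025 m from the base axis. Payload 9.4 kg.
Tool frame: the origin (TCP) lies midway between the tips of the shut fingers; the grasp point (between the pads) lies 19 mm behind it; z points along the fingers, y is the line along which they close (so a half turn about z gives the same grasp; the last joint's range is limited). The gripper opens to 85 mm and grips with 20 to 120 N. Pads are 22 mm wide; open, the fingers measure 114 mm over their backs; the gripper's body (76 mm by 85 mm) begins 54 mm behind the grasp point. The pads swing forward as they close: fully open they stand 13 mm farther back than shut.
Start: joints at [-1.232, 0.599, -0.003, 1.599, 0.002, 0.943, -0.08], TCP at [0.293, 0.663, 0.231] pointing down, gripper open.
Joint ranges: [-2.57, 2.57], [-0.35, 1.97], [-1.29, 1.29], [0.11, 2.56], [-1.05, 4.19], [0.11, 1.86], [-2.63, 2.63]. Speed limits (rad/s): [2.22, 2.22, 3.01, 3.01, 3.14, 3.14, 3.14].

## Interface

Orientations are given as a unit quaternion [w, x, y, z].
In Python, from plant import status, eyes, job gives the robot as it stands.
- The arm moves only by the tool apply_moves, never from a script. Its argument "series" is a list of rows, each an object of numbers: "dx", "dy", "dz": the shift along the world's x, y, z in mm; "wx", "wy", "wz": the turn, a rotation vector about the world's x, y, z in degrees. A call has 1 to 12 rows; each row is the pose to reach, as a shift and turn from the pose commanded when the call began; what a row does not reach only later rows make up. A row lasts 1/10 s, in which the tool goes at most 50 mm and 8.59 degrees, less where a joint would pass 70% of its speed; a pose out of reach is approached as far as the arm can. A call with a gripper value outside its range is refused whole. "fingers" is the opening, from 0 (shut) to 1 (fully open), set as the call begins (left out, the last holds). The fingers move at their own pace and stop on an object; "grip_force" is the grip in N (left out, the last holds). Time passes only in rows, so rows that repeat a pose let the fingers close. It gives the time, the measured TCP pose, the force, the opening and the grip force at its end, in the units of the state.
- status.read_state(): the state, without advancing time (a new reading comes with each control period).
- eyes.snapshot(name): name is "side" or "top"; returns a dict with "image" (480x640x3 uint8, red, green, blue), "intrinsics" (3x3 intrinsics, pixels), "R" (3x3) and "t" (3): a world point X has camera coordinates R X + t. Camera axes: x right, y down, z forward; pixel columns grow to the right and rows downward; lengths in m; the calibration is good to about 2 mm. A picture is of the moment at which its call begins. There is no depth.
- job.hand_in(): hands the job in; it is judged then, once.
The state is a dict: "t": time; "qpos": joint angles; "dq": joint speeds; "effort": joint torques, N m; "tcp_pos": TCP position; "ee_rot": TCP orientation; "wrist_force": force on the tool from outside, world axes, zero at the start; "ft_torque": the same for the moment, N m; "grip_width": finger opening in m; "grip_force": force on a finger pad.
Only numpy, scipy, OpenCV 4.12 (cv2) and the standard library are available. Lean on these libraries where they do the work, as an engineer would, in place of code of your own. Each camera call takes 0.05 s, during which the arm holds its last target. There are 200 camera calls.

## Working session

There is one attempt and no reset: what is moved stays moved. The work goes in short steps, Python scripts to look and compute and a tool call to move; the robot and the scene stay as the last step left them, time stands still between calls to the robot, and variables do not carry over. Pictures are saved under pics/ and viewed, at most 14 in all, crops included, and the job is handed in when it is done.

Besides the shell and the picture viewer there is one more tool, called after "Call:" by a JSON object that holds its "op" and its "data", one argument or row to a line. apply_moves: Moves the arm, as the interface text tells. Its arguments: {"type":"object","properties":{"series":{"type":"array","items":{"type":"object","properties":{"dx":{"type":"number"},"dy":{"type":"number"},"dz":{"type":"number"},"wx":{"type":"number"},"wy":{"type":"number"},"wz":{"type":"number"}}}},"fingers":{"type":"number"},"grip_force":{"type":"number"}},"required":["series"]}

```bash
mkdir -p pics; cat > h.py <<'E'
import numpy as np, cv2
from plant import status, eyes, job
def snap(n,f=None):
    s=eyes.snapshot(n)
    if f: cv2.imwrite('pics/'+f,cv2.cvtColor(s['image'],cv2.COLOR_RGB2BGR))
    return s
def ray(s,u,v,z):
    K,R,t=map(np.array,(s['intrinsics'],s['R'],s['t']))
    c=-R.T@t; d=R.T@np.linalg.solve(K,[u,v,1.]); return c+d*(z-c[2])/d[2]
def proj(s,X):
    K,R,t=map(np.array,(s['intrinsics'],s['R'],s['t']))
    p=K@(R@np.array(X)+t); return p[:2]/p[2]
E
python3 - <<'E'
from h import *
for n in('top','side'):
    s=snap(n,n+'0.png'); R=np.array(s['R']);print(n,-R.T@s['t'],R[2],np.array(s['intrinsics'])[0])
print(status.read_state())
E
```

```text
top [ 0.46450929 -0.01498107  1.33380839] [ 0.05552445  0.01422891 -0.99835594] [569.79591331   0.         315.67590212]
side [ 0.22766859 -0.61624096  0.76462288] [ 0.29993779  0.6354105  -0.71154116] [453.20714733   0.         327.80475258]
{'t': 0.1, 'qpos': array([-1.23171544,  0.60008763, -0.00256195,  1.6000768 ,  0.00183339,
        0.94290684, -0.07977772]), 'dq': array([-0.00119105, -0.00159968, -0.00036744, -0.00396312,  0.00141929,
        0.00041131, -0.00014072]), 'effort': array([ 5.51633522e-03, -7.77988815e+01,  1.56991214e+00, -2.58624637e+01,
        1.26271110e-02,  5.54137529e-03,  4.94513145e-06]), 'tcp_pos': array([0.29266297, 0.66282276, 0.23046274]), 'ee_rot': array([-7.67397430e-05,  2.06339523e-01,  9.78480177e-01, -7.34372754e-04]), 'wrist_force': array([ 0.47199967,  0.30647947, -0.51213014]), 'ft_torque': array([ 0.03727553, -0.06139119, -0.01988338]), 'grip_force': 0.0, 'grip_width': 0.0854289281373326}
```

View pics/top0.png

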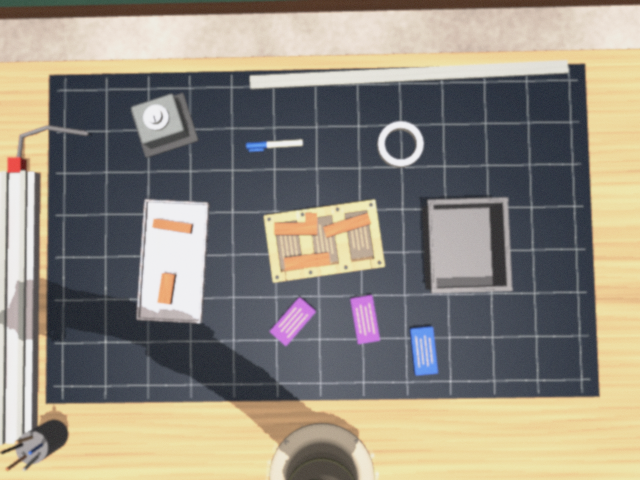

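View pics/side0.png

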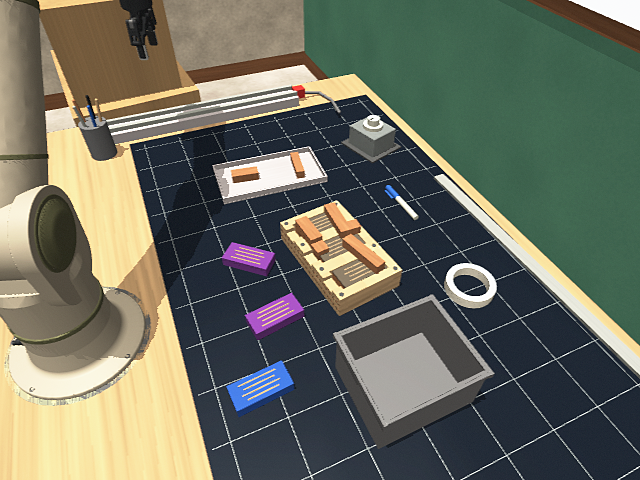

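Top view: board centre is near (325,241), with three grey-brown blocks in its pockets and offcuts at (296,229) L-shape, (347,225) and (308,262). The tray at (173,262) holds offcuts (172,226) and (167,288), and the bin is at (468,245). Look-alikes to leave are purple (293,322), purple (365,319) and blue (425,351). I'm choosing the grey-brown ones in the board.

```bash
cat >> h.py <<'E'
def offcuts(s):
    hsv=cv2.cvtColor(s['image'],cv2.COLOR_RGB2HSV)
    m=cv2.inRange(hsv,(5,140,120),(16,255,255))
    cs,_=cv2.findContours(m,cv2.RETR_EXTERNAL,cv2.CHAIN_APPROX_NONE)
    return [c for c in cs if cv2.contourArea(c)>60]
def rect(s,c,z):
    P=np.array([ray(s,u,v,z)[:2]*1000 for u,v in c.reshape(-1,2)],np.float32)
    (x,y),_,_=r=cv2.minAreaRect(P); b=cv2.boxPoints(r)
    e=max((b[1]-b[0],b[2]-b[1]),key=np.linalg.norm)
    return np.round([x,y]),np.round(sorted(r[1])),round(np.degrees(np.arctan2(e[1],e[0]))%180,1)
E
python3 - <<'E'
from h import *
s=snap('top')
for c in offcuts(s):
    px=c.reshape(-1,2).mean(0); z=.024 if px[0]<220 else .075
    print(px.round(),rect(s,c,z))
hsv=cv2.cvtColor(s['image'],cv2.COLOR_RGB2HSV)
print([hsv[y,x] for x,y in((273,215),(180,250),(360,240),(435,245),(380,262))])
def big(m,z,n):
    m=cv2.morphologyEx(m,cv2.MORPH_CLOSE,np.ones((7,7)))
    cs,_=cv2.findContours(m,cv2.RETR_EXTERNAL,cv2.CHAIN_APPROX_NONE)
    c=max(cs,key=cv2.contourArea);print(n,rect(s,c,z))
def roi(m,x0,x1,y0,y1):
    o=m*0;o[y0:y1,x0:x1]=m[y0:y1,x0:x1];return o
big(roi(cv2.inRange(hsv,(8,40,120),(35,255,255)),255,400,190,290),.054,'board')
big(roi(cv2.inRange(hsv,(0,0,120),(180,70,255)),110,220,190,335),.020,'tray')
big(roi(cv2.inRange(hsv,(0,0,70),(180,45,255)),415,525,190,300),.110,'bin')
c=s['image'][190:300,250:400];cv2.imwrite('pics/c1.png',cv2.cvtColor(cv2.resize(c,None,fx=5,fy=5,interpolation=2),cv2.COLOR_RGB2BGR))
E
```

```text
[array([ 26,  66, 231], dtype=uint8), array([120,   2, 242], dtype=uint8), array([ 16,  56, 200], dtype=uint8), array([  0,   8, 189], dtype=uint8), array([ 22,  36, 164], dtype=uint8)]
board (array([535., -15.]), array([156., 257.]), np.float32(97.1))
tray (array([507., 355.]), array([254., 309.]), np.float32(179.6))
bin (array([ 518., -327.]), array([233., 235.]), np.float32(178.5))
```

View pics/c1.png

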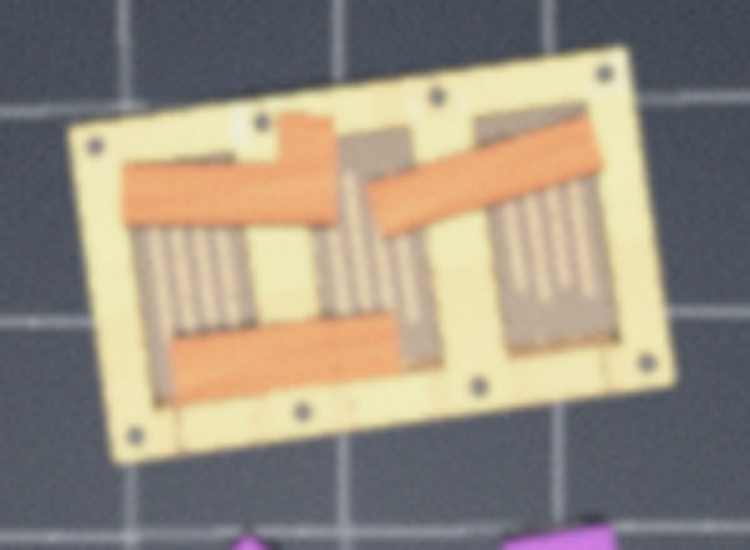

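All three pockets hold a grey-brown block. The L is at crop (230,180), the straight one at (485,175) and the stepped one at (285,355), and the board's yaw is about 7°.

```bash
sed -i 's/(5,140,120),(16,255,255)/(3,110,110),(18,255,255)/' h.py
python3 - <<'E'
from h import *
s=snap('top')
hsv=cv2.cvtColor(s['image'],cv2.COLOR_RGB2HSV)
print([hsv[y,x] for x,y in((296,229),(172,226),(167,288),(470,200),(450,150))])
for c in offcuts(s):
    px=c.reshape(-1,2).mean(0); z=.026 if px[0]<220 else .075
    print(px.round(),rect(s,c,z))
for n,P,z in(('tray',[(146,200),(208,203),(200,322),(137,318)],.02),('bin',[(427,199),(508,197),(511,291),(430,293)],.11)):
    print(n,[ray(s,u,v,z)[:2].round(3) for u,v in P],np.mean([ray(s,u,v,z)[:2] for u,v in P],0).round(3))
E
```

```text
[array([ 14, 123, 237], dtype=uint8), array([ 13, 128, 236], dtype=uint8), array([ 14, 125, 237], dtype=uint8), array([  0,   6, 176], dtype=uint8), array([109,  59,  74], dtype=uint8)]
[166. 288.] (array([433., 349.]), array([28., 65.]), np.float32(171.1))
[306. 261.] (array([489.,  24.]), array([28., 99.]), np.float32(96.2))
[172. 226.] (array([577., 335.]), array([17., 87.]), np.float32(80.3))
[347. 225.] (array([568., -66.]), array([ 25., 101.]), np.float32(106.4))
[297. 226.] (array([573.,  47.]), array([47., 91.]), np.float32(89.0))
tray [array([0.638, 0.397]), array([0.629, 0.253]), array([0.354, 0.273]), array([0.365, 0.418])] [0.497 0.335]
bin [array([ 0.618, -0.239]), array([ 0.619, -0.412]), array([ 0.417, -0.412]), array([ 0.416, -0.24 ])] [ 0.517 -0.326]
```

Call:
{"op": "apply_moves", "data": {
  "series": [
    {"dx": 284,"dy": -328,"dz": -110,"wz": -76},
    {"dx": 284,"dy": -328,"dz": -110,"wz": -76},
    {"dx": 284,"dy": -328,"dz": -110,"wz": -76},
    {"dx": 284,"dy": -328,"dz": -110,"wz": -76},
    {"dx": 284,"dy": -328,"dz": -110,"wz": -76},
    {"dx": 284,"dy": -328,"dz": -110,"wz": -76},
    {"dx": 284,"dy": -328,"dz": -110,"wz": -76},
    {"dx": 284,"dy": -328,"dz": -110,"wz": -76},
    {"dx": 284,"dy": -328,"dz": -110,"wz": -76},
    {"dx": 284,"dy": -328,"dz": -110,"wz": -76},
    {"dx": 284,"dy": -328,"dz": -110,"wz": -76},
    {"dx": 284,"dy": -328,"dz": -110,"wz": -76}
  ],
  "fingers": 0.6,
  "grip_force": 40
}}

```text
invalid input
```

Call:
{"op": "apply_moves", "data": {
  "series": [
    {"dx": 284,"dy": -328,"dz": -110,"wx": 0,"wy": 0,"wz": -76},
    {"dx": 284,"dy": -328,"dz": -110,"wx": 0,"wy": 0,"wz": -76}
  ],
  "fingers": 0.6,
  "grip_force": 40
}}

```text
t: 0.4
tcp_pos: [0.3557, 0.5901, 0.2063]
ee_rot: [-0.0, 0.352, 0.936, 0.0]
wrist_force: [1.0, 0.6, -0.2]
grip_width: 0.0589
grip_force: 0.0
```

Call:
{"op": "apply_moves", "data": {
  "series": [
    {"dx": 221,"dy": -255,"dz": -86,"wx": 0,"wy": 0,"wz": -59},
    {"dx": 221,"dy": -255,"dz": -86,"wx": 0,"wy": 0,"wz": -59},
    {"dx": 221,"dy": -255,"dz": -86,"wx": 0,"wy": 0,"wz": -59},
    {"dx": 221,"dy": -255,"dz": -86,"wx": 0,"wy": 0,"wz": -59},
    {"dx": 221,"dy": -255,"dz": -86,"wx": 0,"wy": 0,"wz": -59},
    {"dx": 221,"dy": -255,"dz": -86,"wx": 0,"wy": 0,"wz": -59},
    {"dx": 221,"dy": -255,"dz": -86,"wx": 0,"wy": 0,"wz": -59},
    {"dx": 221,"dy": -255,"dz": -86,"wx": 0,"wy": 0,"wz": -59},
    {"dx": 221,"dy": -255,"dz": -86,"wx": 0,"wy": 0,"wz": -59},
    {"dx": 221,"dy": -255,"dz": -86,"wx": 0,"wy": 0,"wz": -59}
  ]
}}

```text
t: 1.4
tcp_pos: [0.5766, 0.3361, 0.1206]
ee_rot: [-0.0, 0.765, 0.644, -0.0]
wrist_force: [-0.1, -0.7, 0.3]
grip_width: 0.0512
grip_force: 0.0
```

Call:
{"op": "apply_moves", "data": {
  "series": [
    {"dx": 0,"dy": -1,"dz": -50},
    {"dx": 0,"dy": -1,"dz": -95},
    {"dx": 0,"dy": -1,"dz": -112},
    {"dx": 0,"dy": -1,"dz": -112}
  ]
}}

```text
invalid input
```

Call:
{"op": "apply_moves", "data": {
  "series": [
    {"dz": 0},
    {"dz": 0},
    {"dz": 0},
    {"dz": 0},
    {"dz": 0},
    {"dz": 30},
    {"dz": 80},
    {"dz": 130},
    {"dz": 180},
    {"dz": 180}
  ],
  "fingers": 0.0
}}

```text
invalid input
```

Call:
{"op": "apply_moves", "data": {
  "series": [
    {"dx": 0,"dy": -1,"dz": -50,"wx": 0,"wy": 0,"wz": 0},
    {"dx": 0,"dy": -1,"dz": -95,"wx": 0,"wy": 0,"wz": 0},
    {"dx": 0,"dy": -1,"dz": -112,"wx": 0,"wy": 0,"wz": 0},
    {"dx": 0,"dy": -1,"dz": -112,"wx": 0,"wy": 0,"wz": 0}
  ]
}}

```text
t: 1.8
tcp_pos: [0.5753, 0.3344, 0.0067]
ee_rot: [-0.001, 0.765, 0.643, -0.002]
wrist_force: [-0.5, -1.3, -0.3]
grip_width: 0.0512
grip_force: 0.0
```

Call:
{"op": "apply_moves", "data": {
  "series": [
    {"dx": 0,"dy": 0,"dz": 0,"wx": 0,"wy": 0,"wz": 0},
    {"dx": 0,"dy": 0,"dz": 0,"wx": 0,"wy": 0,"wz": 0},
    {"dx": 0,"dy": 0,"dz": 0,"wx": 0,"wy": 0,"wz": 0},
    {"dx": 0,"dy": 0,"dz": 0,"wx": 0,"wy": 0,"wz": 0},
    {"dx": 0,"dy": 0,"dz": 0,"wx": 0,"wy": 0,"wz": 0},
    {"dx": 0,"dy": 0,"dz": 30,"wx": 0,"wy": 0,"wz": 0},
    {"dx": 0,"dy": 0,"dz": 80,"wx": 0,"wy": 0,"wz": 0},
    {"dx": 0,"dy": 0,"dz": 130,"wx": 0,"wy": 0,"wz": 0},
    {"dx": 0,"dy": 0,"dz": 180,"wx": 0,"wy": 0,"wz": 0},
    {"dx": 0,"dy": 0,"dz": 200,"wx": 0,"wy": 0,"wz": 0}
  ],
  "fingers": 0.0
}}

```text
t: 2.8
tcp_pos: [0.5792, 0.3345, 0.2152]
ee_rot: [0.0, 0.766, 0.643, 0.004]
wrist_force: [-0.0, -0.2, -0.0]
grip_width: 0.0206
grip_force: 39.7
```

Call:
{"op": "apply_moves", "data": {
  "series": [
    {"dx": -40,"dy": -660,"dz": 0,"wx": 0,"wy": 0,"wz": 0},
    {"dx": -40,"dy": -660,"dz": 0,"wx": 0,"wy": 0,"wz": 0},
    {"dx": -40,"dy": -660,"dz": 0,"wx": 0,"wy": 0,"wz": 0},
    {"dx": -40,"dy": -660,"dz": 0,"wx": 0,"wy": 0,"wz": 0},
    {"dx": -40,"dy": -660,"dz": 0,"wx": 0,"wy": 0,"wz": 0},
    {"dx": -40,"dy": -660,"dz": 0,"wx": 0,"wy": 0,"wz": 0},
    {"dx": -40,"dy": -660,"dz": 0,"wx": 0,"wy": 0,"wz": 0},
    {"dx": -40,"dy": -660,"dz": 0,"wx": 0,"wy": 0,"wz": 0},
    {"dx": -40,"dy": -660,"dz": 0,"wx": 0,"wy": 0,"wz": 0},
    {"dx": -40,"dy": -660,"dz": 0,"wx": 0,"wy": 0,"wz": 0},
    {"dx": -40,"dy": -660,"dz": 0,"wx": 0,"wy": 0,"wz": 0},
    {"dx": -40,"dy": -660,"dz": 0,"wx": 0,"wy": 0,"wz": 0}
  ]
}}

```text
t: 4.0
tcp_pos: [0.5407, -0.267, 0.21]
ee_rot: [0.001, 0.766, 0.643, 0.001]
wrist_force: [1.2, 1.1, -0.4]
grip_width: 0.0211
grip_force: 39.7
```

Call:
{"op": "apply_moves", "data": {
  "series": [
    {"dx": 0,"dy": -48,"dz": 0,"wx": 0,"wy": 0,"wz": 0},
    {"dx": 0,"dy": -60,"dz": 0,"wx": 0,"wy": 0,"wz": 0},
    {"dx": 0,"dy": -60,"dz": -45,"wx": 0,"wy": 0,"wz": 0},
    {"dx": 0,"dy": -60,"dz": -90,"wx": 0,"wy": 0,"wz": 0},
    {"dx": 0,"dy": -60,"dz": -120,"wx": 0,"wy": 0,"wz": 0},
    {"dx": 0,"dy": -60,"dz": -120,"wx": 0,"wy": 0,"wz": 0}
  ]
}}

```text
t: 4.6
tcp_pos: [0.5393, -0.3232, 0.0858]
ee_rot: [-0.003, 0.766, 0.643, -0.001]
wrist_force: [-1.2, 0.2, 0.4]
grip_width: 0.0209
grip_force: 39.7
```

Call:
{"op": "apply_moves", "data": {
  "series": [
    {"dx": 0,"dy": 0,"dz": 0,"wx": 0,"wy": 0,"wz": 0},
    {"dx": 0,"dy": 0,"dz": 0,"wx": 0,"wy": 0,"wz": 0},
    {"dx": 0,"dy": 0,"dz": 0,"wx": 0,"wy": 0,"wz": 0},
    {"dx": 0,"dy": 0,"dz": 45,"wx": 0,"wy": 0,"wz": 0},
    {"dx": 0,"dy": 0,"dz": 90,"wx": 0,"wy": 0,"wz": 0},
    {"dx": 0,"dy": 0,"dz": 120,"wx": 0,"wy": 0,"wz": 0},
    {"dx": -15,"dy": 45,"dz": 120,"wx": 0,"wy": 0,"wz": 0},
    {"dx": -30,"dy": 90,"dz": 120,"wx": 0,"wy": 0,"wz": 0},
    {"dx": -40,"dy": 135,"dz": 120,"wx": 0,"wy": 0,"wz": 0},
    {"dx": -55,"dy": 180,"dz": 120,"wx": 0,"wy": 0,"wz": 0},
    {"dx": -65,"dy": 225,"dz": 120,"wx": 0,"wy": 0,"wz": 0},
    {"dx": -80,"dy": 270,"dz": 120,"wx": 0,"wy": 0,"wz": 0}
  ],
  "fingers": 0.6
}}

```text
t: 5.8
tcp_pos: [0.4612, -0.0533, 0.2101]
ee_rot: [0.001, 0.766, 0.643, 0.001]
wrist_force: [1.3, 0.2, -0.6]
grip_width: 0.0516
grip_force: 0.0
```

Call:
{"op": "apply_moves", "data": {
  "series": [
    {"dx": -28,"dy": 402,"dz": -70,"wx": 0,"wy": 0,"wz": 91},
    {"dx": -28,"dy": 402,"dz": -70,"wx": 0,"wy": 0,"wz": 91},
    {"dx": -28,"dy": 402,"dz": -70,"wx": 0,"wy": 0,"wz": 91},
    {"dx": -28,"dy": 402,"dz": -70,"wx": 0,"wy": 0,"wz": 91},
    {"dx": -28,"dy": 402,"dz": -70,"wx": 0,"wy": 0,"wz": 91},
    {"dx": -28,"dy": 402,"dz": -70,"wx": 0,"wy": 0,"wz": 91},
    {"dx": -28,"dy": 402,"dz": -70,"wx": 0,"wy": 0,"wz": 91},
    {"dx": -28,"dy": 402,"dz": -70,"wx": 0,"wy": 0,"wz": 91},
    {"dx": -28,"dy": 402,"dz": -70,"wx": 0,"wy": 0,"wz": 91},
    {"dx": -28,"dy": 402,"dz": -70,"wx": 0,"wy": 0,"wz": 91},
    {"dx": -28,"dy": 402,"dz": -70,"wx": 0,"wy": 0,"wz": 91},
    {"dx": -28,"dy": 402,"dz": -70,"wx": 0,"wy": 0,"wz": 91}
  ]
}}

```text
t: 7.0
tcp_pos: [0.4335, 0.3473, 0.1399]
ee_rot: [0.001, 0.078, 0.997, 0.001]
wrist_force: [-0.0, 0.2, -1.1]
grip_width: 0.0512
grip_force: 0.0
```

Call:
{"op": "apply_moves", "data": {
  "series": [
    {"dx": 0,"dy": 0,"dz": -50,"wx": 0,"wy": 0,"wz": 0},
    {"dx": 0,"dy": 0,"dz": -100,"wx": 0,"wy": 0,"wz": 0},
    {"dx": 0,"dy": 0,"dz": -132,"wx": 0,"wy": 0,"wz": 0},
    {"dx": 0,"dy": 0,"dz": -132,"wx": 0,"wy": 0,"wz": 0}
  ]
}}

```text
t: 7.4
tcp_pos: [0.432, 0.346, 0.004]
ee_rot: [-0.001, 0.08, 0.997, -0.002]
wrist_force: [-0.8, 1.3, 0.4]
grip_width: 0.0514
grip_force: 0.0
```

Call:
{"op": "apply_moves", "data": {
  "series": [
    {"dx": 0,"dy": 0,"dz": 0,"wx": 0,"wy": 0,"wz": 0},
    {"dx": 0,"dy": 0,"dz": 0,"wx": 0,"wy": 0,"wz": 0},
    {"dx": 0,"dy": 0,"dz": 0,"wx": 0,"wy": 0,"wz": 0},
    {"dx": 0,"dy": 0,"dz": 0,"wx": 0,"wy": 0,"wz": 0},
    {"dx": 0,"dy": 0,"dz": 0,"wx": 0,"wy": 0,"wz": 0},
    {"dx": 0,"dy": 0,"dz": 30,"wx": 0,"wy": 0,"wz": 0},
    {"dx": 0,"dy": 0,"dz": 80,"wx": 0,"wy": 0,"wz": 0},
    {"dx": 0,"dy": 0,"dz": 130,"wx": 0,"wy": 0,"wz": 0},
    {"dx": 0,"dy": 0,"dz": 180,"wx": 0,"wy": 0,"wz": 0},
    {"dx": 0,"dy": 0,"dz": 200,"wx": 0,"wy": 0,"wz": 0}
  ],
  "fingers": 0.0
}}

```text
t: 8.4
tcp_pos: [0.4342, 0.3479, 0.2124]
ee_rot: [0.003, 0.079, 0.997, 0.003]
wrist_force: [0.5, 0.2, -0.2]
grip_width: 0.0289
grip_force: 39.8
```

Call:
{"op": "apply_moves", "data": {
  "series": [
    {"dx": 41,"dy": -674,"dz": 0,"wx": 0,"wy": 0,"wz": -85},
    {"dx": 41,"dy": -674,"dz": 0,"wx": 0,"wy": 0,"wz": -85},
    {"dx": 41,"dy": -674,"dz": 0,"wx": 0,"wy": 0,"wz": -85},
    {"dx": 41,"dy": -674,"dz": 0,"wx": 0,"wy": 0,"wz": -85},
    {"dx": 41,"dy": -674,"dz": 0,"wx": 0,"wy": 0,"wz": -85},
    {"dx": 41,"dy": -674,"dz": 0,"wx": 0,"wy": 0,"wz": -85},
    {"dx": 41,"dy": -674,"dz": 0,"wx": 0,"wy": 0,"wz": -85},
    {"dx": 41,"dy": -674,"dz": 0,"wx": 0,"wy": 0,"wz": -85},
    {"dx": 41,"dy": -674,"dz": 0,"wx": 0,"wy": 0,"wz": -85},
    {"dx": 41,"dy": -674,"dz": 0,"wx": 0,"wy": 0,"wz": -85},
    {"dx": 41,"dy": -674,"dz": 0,"wx": 0,"wy": 0,"wz": -85},
    {"dx": 41,"dy": -674,"dz": 0,"wx": 0,"wy": 0,"wz": -85}
  ]
}}

```text
t: 9.6
tcp_pos: [0.4693, -0.2537, 0.2076]
ee_rot: [0.0, 0.731, 0.682, 0.001]
wrist_force: [1.0, -0.3, -0.3]
grip_width: 0.0292
grip_force: 46.4
```

Call:
{"op": "apply_moves", "data": {
  "series": [
    {"dx": 3,"dy": -48,"dz": 0,"wx": 0,"wy": 0,"wz": 0},
    {"dx": 6,"dy": -73,"dz": 0,"wx": 0,"wy": 0,"wz": 0},
    {"dx": 6,"dy": -73,"dz": -45,"wx": 0,"wy": 0,"wz": 0},
    {"dx": 6,"dy": -73,"dz": -90,"wx": 0,"wy": 0,"wz": 0},
    {"dx": 6,"dy": -73,"dz": -120,"wx": 0,"wy": 0,"wz": 0},
    {"dx": 6,"dy": -73,"dz": -120,"wx": 0,"wy": 0,"wz": 0}
  ]
}}

```text
t: 10.2
tcp_pos: [0.4736, -0.3237, 0.084]
ee_rot: [-0.003, 0.732, 0.682, -0.001]
wrist_force: [-0.4, -0.1, 0.1]
grip_width: 0.029
grip_force: 46.5
```

Call:
{"op": "apply_moves", "data": {
  "series": [
    {"dx": 0,"dy": 0,"dz": 0,"wx": 0,"wy": 0,"wz": 0},
    {"dx": 0,"dy": 0,"dz": 0,"wx": 0,"wy": 0,"wz": 0},
    {"dx": 0,"dy": 0,"dz": 0,"wx": 0,"wy": 0,"wz": 0},
    {"dx": 0,"dy": 0,"dz": 45,"wx": 0,"wy": 0,"wz": 0},
    {"dx": 0,"dy": 0,"dz": 90,"wx": 0,"wy": 0,"wz": 0},
    {"dx": 0,"dy": 0,"dz": 120,"wx": 0,"wy": 0,"wz": 0},
    {"dx": 0,"dy": 0,"dz": 120,"wx": 0,"wy": 0,"wz": 0}
  ],
  "fingers": 0.6
}}

```text
t: 10.9
tcp_pos: [0.4774, -0.3263, 0.2123]
ee_rot: [0.004, 0.731, 0.682, 0.002]
wrist_force: [-0.4, -0.6, 0.3]
grip_width: 0.0513
grip_force: 0.0
```

```bash
python3 - <<'E'
from h import *
s=snap('top')
for c in offcuts(s):
    px=c.reshape(-1,2).mean(0); z=.026 if px[0]<220 else .075
    print(px.round(),rect(s,c,z))
print(status.read_state()['tcp_pos'])
E
```

```text
[460. 265.] (array([ 476., -314.]), array([27., 67.]), np.float32(85.5))
[306. 261.] (array([490.,  24.]), array([28., 99.]), np.float32(97.2))
[458. 236.] (array([ 539., -310.]), array([20., 86.]), np.float32(81.2))
[347. 225.] (array([567., -66.]), array([ 25., 102.]), np.float32(106.4))
[297. 226.] (array([573.,  47.]), array([47., 91.]), np.float32(89.0))
[ 0.47666311 -0.32539248  0.21002177]
```

Call:
{"op": "apply_moves", "data": {
  "series": [
    {"dx": 17,"dy": 46,"dz": 0,"wx": 0,"wy": 0,"wz": 5},
    {"dx": 34,"dy": 92,"dz": 0,"wx": 0,"wy": 0,"wz": 10},
    {"dx": 51,"dy": 138,"dz": 0,"wx": 0,"wy": 0,"wz": 15},
    {"dx": 68,"dy": 184,"dz": 0,"wx": 0,"wy": 0,"wz": 20},
    {"dx": 85,"dy": 230,"dz": -20,"wx": 0,"wy": 0,"wz": 20},
    {"dx": 90,"dy": 260,"dz": -50,"wx": 0,"wy": 0,"wz": 20},
    {"dx": 90,"dy": 260,"dz": -90,"wx": 0,"wy": 0,"wz": 20},
    {"dx": 90,"dy": 260,"dz": -130,"wx": 0,"wy": 0,"wz": 20},
    {"dx": 90,"dy": 260,"dz": -150,"wx": 0,"wy": 0,"wz": 20},
    {"dx": 90,"dy": 260,"dz": -150,"wx": 0,"wy": 0,"wz": 20}
  ]
}}

```text
t: 11.95
tcp_pos: [0.5635, -0.0645, 0.0537]
ee_rot: [-0.002, 0.602, 0.799, -0.002]
wrist_force: [0.3, -0.7, 0.9]
grip_width: 0.0514
grip_force: 0.0
```

Call:
{"op": "apply_moves", "data": {
  "series": [
    {"dx": 0,"dy": 0,"dz": 0,"wx": 0,"wy": 0,"wz": 0},
    {"dx": 0,"dy": 0,"dz": 0,"wx": 0,"wy": 0,"wz": 0},
    {"dx": 0,"dy": 0,"dz": 0,"wx": 0,"wy": 0,"wz": 0},
    {"dx": 0,"dy": 0,"dz": 0,"wx": 0,"wy": 0,"wz": 0},
    {"dx": 0,"dy": 0,"dz": 0,"wx": 0,"wy": 0,"wz": 0},
    {"dx": 0,"dy": 0,"dz": 40,"wx": 0,"wy": 0,"wz": 0},
    {"dx": 0,"dy": 0,"dz": 85,"wx": 0,"wy": 0,"wz": 0},
    {"dx": 0,"dy": 0,"dz": 130,"wx": 0,"wy": 0,"wz": 0},
    {"dx": 0,"dy": 0,"dz": 150,"wx": 0,"wy": 0,"wz": 0}
  ],
  "fingers": 0.0
}}

```text
t: 12.85
tcp_pos: [0.5666, -0.0652, 0.2111]
ee_rot: [0.002, 0.602, 0.798, 0.002]
wrist_force: [0.3, 0.0, -0.7]
grip_width: 0.0229
grip_force: 39.5
```

Call:
{"op": "apply_moves", "data": {
  "series": [
    {"dx": -10,"dy": -45,"dz": 0,"wx": 0,"wy": 0,"wz": -8},
    {"dx": -20,"dy": -90,"dz": 0,"wx": 0,"wy": 0,"wz": -16},
    {"dx": -30,"dy": -135,"dz": 0,"wx": 0,"wy": 0,"wz": -16},
    {"dx": -40,"dy": -180,"dz": 0,"wx": 0,"wy": 0,"wz": -16},
    {"dx": -50,"dy": -225,"dz": 0,"wx": 0,"wy": 0,"wz": -16},
    {"dx": -56,"dy": -261,"dz": 0,"wx": 0,"wy": 0,"wz": -16},
    {"dx": -56,"dy": -261,"dz": -45,"wx": 0,"wy": 0,"wz": -16},
    {"dx": -56,"dy": -261,"dz": -90,"wx": 0,"wy": 0,"wz": -16},
    {"dx": -56,"dy": -261,"dz": -110,"wx": 0,"wy": 0,"wz": -16},
    {"dx": -56,"dy": -261,"dz": -110,"wx": 0,"wy": 0,"wz": -16}
  ]
}}

```text
t: 13.85
tcp_pos: [0.5078, -0.325, 0.0943]
ee_rot: [-0.002, 0.707, 0.707, -0.001]
wrist_force: [-0.5, -0.1, -0.1]
grip_width: 0.0231
grip_force: 39.5
```

Call:
{"op": "apply_moves", "data": {
  "series": [
    {"dx": 0,"dy": 0,"dz": 0,"wx": 0,"wy": 0,"wz": 0},
    {"dx": 0,"dy": 0,"dz": 0,"wx": 0,"wy": 0,"wz": 0},
    {"dx": 0,"dy": 0,"dz": 0,"wx": 0,"wy": 0,"wz": 0},
    {"dx": 0,"dy": 0,"dz": 45,"wx": 0,"wy": 0,"wz": 0},
    {"dx": 0,"dy": 0,"dz": 90,"wx": 0,"wy": 0,"wz": 0},
    {"dx": 0,"dy": 0,"dz": 110,"wx": 0,"wy": 0,"wz": 0},
    {"dx": 0,"dy": 0,"dz": 110,"wx": 0,"wy": 0,"wz": 0}
  ],
  "fingers": 0.6
}}

```text
t: 14.55
tcp_pos: [0.5111, -0.3269, 0.2113]
ee_rot: [0.004, 0.707, 0.707, 0.001]
wrist_force: [-0.2, -0.2, 0.1]
grip_width: 0.051
grip_force: 0.0
```

```bash
python3 - <<'E'
from h import *
s=snap('top')
for c in offcuts(s):
    px=c.reshape(-1,2).mean(0); z=.026 if px[0]<220 else .075
    print(px.round(),rect(s,c,z))
r=status.read_state();print(r['tcp_pos'],r['ee_rot'])
E
```

```text
[460. 265.] (array([ 476., -314.]), array([27., 67.]), np.float32(85.0))
[306. 261.] (array([490.,  24.]), array([28., 99.]), np.float32(97.2))
[462. 250.] (array([ 508., -319.]), array([ 22., 102.]), np.float32(83.3))
[458. 236.] (array([ 538., -310.]), array([20., 86.]), np.float32(81.6))
[297. 226.] (array([573.,  47.]), array([47., 91.]), np.float32(89.0))
[ 0.51034819 -0.32615448  0.20921219] [0.00217159 0.70704884 0.70716084 0.00087671]
```

Call:
{"op": "apply_moves", "data": {
  "series": [
    {"dx": -3,"dy": 48,"dz": 0,"wx": 0,"wy": 0,"wz": 7},
    {"dx": -6,"dy": 96,"dz": 0,"wx": 0,"wy": 0,"wz": 7},
    {"dx": -9,"dy": 144,"dz": 0,"wx": 0,"wy": 0,"wz": 7},
    {"dx": -12,"dy": 192,"dz": 0,"wx": 0,"wy": 0,"wz": 7},
    {"dx": -15,"dy": 240,"dz": 0,"wx": 0,"wy": 0,"wz": 7},
    {"dx": -18,"dy": 288,"dz": 0,"wx": 0,"wy": 0,"wz": 7},
    {"dx": -20,"dy": 332,"dz": -20,"wx": 0,"wy": 0,"wz": 7},
    {"dx": -20,"dy": 350,"dz": -60,"wx": 0,"wy": 0,"wz": 7},
    {"dx": -20,"dy": 350,"dz": -105,"wx": 0,"wy": 0,"wz": 7},
    {"dx": -20,"dy": 350,"dz": -138,"wx": 0,"wy": 0,"wz": 7},
    {"dx": -20,"dy": 350,"dz": -148,"wx": 0,"wy": 0,"wz": 7},
    {"dx": -20,"dy": 350,"dz": -148,"wx": 0,"wy": 0,"wz": 7}
  ]
}}

```text
t: 15.8
tcp_pos: [0.4883, 0.0238, 0.0574]
ee_rot: [-0.001, 0.663, 0.749, -0.001]
wrist_force: [0.1, 0.1, 0.2]
grip_width: 0.0511
grip_force: 0.0
```

Call:
{"op": "apply_moves", "data": {
  "series": [
    {"dx": 0,"dy": 0,"dz": 0,"wx": 0,"wy": 0,"wz": 0},
    {"dx": 0,"dy": 0,"dz": 0,"wx": 0,"wy": 0,"wz": 0},
    {"dx": 0,"dy": 0,"dz": 0,"wx": 0,"wy": 0,"wz": 0},
    {"dx": 0,"dy": 0,"dz": 0,"wx": 0,"wy": 0,"wz": 0},
    {"dx": 0,"dy": 0,"dz": 0,"wx": 0,"wy": 0,"wz": 0},
    {"dx": 0,"dy": 0,"dz": 40,"wx": 0,"wy": 0,"wz": 0},
    {"dx": 0,"dy": 0,"dz": 85,"wx": 0,"wy": 0,"wz": 0},
    {"dx": 0,"dy": 0,"dz": 130,"wx": 0,"wy": 0,"wz": 0},
    {"dx": 0,"dy": 0,"dz": 148,"wx": 0,"wy": 0,"wz": 0}
  ],
  "fingers": 0.0
}}

```text
t: 16.7
tcp_pos: [0.4907, 0.024, 0.2111]
ee_rot: [0.002, 0.663, 0.749, 0.002]
wrist_force: [0.0, 0.4, -1.2]
grip_width: 0.0272
grip_force: 39.7
```

Call:
{"op": "apply_moves", "data": {
  "series": [
    {"dx": 8,"dy": -46,"dz": 0,"wx": 0,"wy": 0,"wz": -7},
    {"dx": 16,"dy": -92,"dz": 0,"wx": 0,"wy": 0,"wz": -7},
    {"dx": 24,"dy": -138,"dz": 0,"wx": 0,"wy": 0,"wz": -7},
    {"dx": 32,"dy": -184,"dz": 0,"wx": 0,"wy": 0,"wz": -7},
    {"dx": 40,"dy": -230,"dz": 0,"wx": 0,"wy": 0,"wz": -7},
    {"dx": 48,"dy": -276,"dz": 0,"wx": 0,"wy": 0,"wz": -7},
    {"dx": 56,"dy": -322,"dz": 0,"wx": 0,"wy": 0,"wz": -7},
    {"dx": 65,"dy": -350,"dz": 0,"wx": 0,"wy": 0,"wz": -7},
    {"dx": 65,"dy": -350,"dz": -45,"wx": 0,"wy": 0,"wz": -7},
    {"dx": 65,"dy": -350,"dz": -90,"wx": 0,"wy": 0,"wz": -7},
    {"dx": 65,"dy": -350,"dz": -110,"wx": 0,"wy": 0,"wz": -7},
    {"dx": 65,"dy": -350,"dz": -110,"wx": 0,"wy": 0,"wz": -7}
  ]
}}

```text
t: 17.9
tcp_pos: [0.5528, -0.3249, 0.0944]
ee_rot: [-0.002, 0.707, 0.707, -0.001]
wrist_force: [0.2, -0.4, -0.1]
grip_width: 0.0273
grip_force: 39.7
```

Call:
{"op": "apply_moves", "data": {
  "series": [
    {"dx": 0,"dy": 0,"dz": 0,"wx": 0,"wy": 0,"wz": 0},
    {"dx": 0,"dy": 0,"dz": 0,"wx": 0,"wy": 0,"wz": 0},
    {"dx": 0,"dy": 0,"dz": 0,"wx": 0,"wy": 0,"wz": 0},
    {"dx": 0,"dy": 0,"dz": 45,"wx": 0,"wy": 0,"wz": 0},
    {"dx": 0,"dy": 0,"dz": 90,"wx": 0,"wy": 0,"wz": 0},
    {"dx": 0,"dy": 0,"dz": 110,"wx": 0,"wy": 0,"wz": 0},
    {"dx": 0,"dy": 0,"dz": 110,"wx": 0,"wy": 0,"wz": 0}
  ],
  "fingers": 0.6
}}

```text
t: 18.6
tcp_pos: [0.5561, -0.3269, 0.2116]
ee_rot: [0.004, 0.707, 0.707, 0.001]
wrist_force: [-0.9, -0.3, -0.4]
grip_width: 0.0512
grip_force: 0.0
```

```bash
python3 - <<'E'
from h import *
s=snap('top')
for c in offcuts(s):
    px=c.reshape(-1,2).mean(0); z=.026 if px[0]<220 else .075
    print(px.round(),rect(s,c,z))
    if px[0]<400:
        print(cv2.approxPolyDP(c,2.5,True).reshape(-1,2).tolist())
        P=[(*ray(s,u,v,.074)[:2]*1000,) for u,v in cv2.approxPolyDP(c,2.5,True).reshape(-1,2)];print(np.round(P).tolist())
r=status.read_state();print(r['tcp_pos'],r['ee_rot'])
E
```

```text
[460. 265.] (array([ 476., -314.]), array([27., 66.]), np.float32(85.5))
[462. 250.] (array([ 508., -319.]), array([ 22., 101.]), np.float32(82.7))
[458. 236.] (array([ 539., -311.]), array([20., 87.]), np.float32(81.5))
[460. 224.] (array([ 567., -319.]), array([22., 97.]), np.float32(84.7))
[297. 226.] (array([573.,  47.]), array([47., 91.]), np.float32(89.0))
[[316, 215], [306, 213], [304, 223], [275, 223], [275, 234], [315, 234]]
[[591.0, 1.0], [596.0, 23.0], [574.0, 28.0], [575.0, 93.0], [550.0, 93.0], [549.0, 4.0]]
[ 0.55531461 -0.32619831  0.20935519] [0.00214538 0.70709287 0.70711683 0.0009268 ]
```

Call:
{"op": "apply_moves", "data": {
  "series": [
    {"dx": 6,"dy": 48,"dz": 0,"wx": 0,"wy": 0,"wz": 0},
    {"dx": 6,"dy": 96,"dz": 0,"wx": 0,"wy": 0,"wz": 0},
    {"dx": 6,"dy": 144,"dz": 0,"wx": 0,"wy": 0,"wz": 0},
    {"dx": 6,"dy": 192,"dz": 0,"wx": 0,"wy": 0,"wz": 0},
    {"dx": 6,"dy": 240,"dz": 0,"wx": 0,"wy": 0,"wz": 0},
    {"dx": 6,"dy": 288,"dz": 0,"wx": 0,"wy": 0,"wz": 0},
    {"dx": 6,"dy": 336,"dz": 0,"wx": 0,"wy": 0,"wz": 0},
    {"dx": 6,"dy": 376,"dz": -20,"wx": 0,"wy": 0,"wz": 0},
    {"dx": 6,"dy": 384,"dz": -65,"wx": 0,"wy": 0,"wz": 0},
    {"dx": 6,"dy": 384,"dz": -110,"wx": 0,"wy": 0,"wz": 0},
    {"dx": 6,"dy": 384,"dz": -148,"wx": 0,"wy": 0,"wz": 0},
    {"dx": 6,"dy": 384,"dz": -150,"wx": 0,"wy": 0,"wz": 0}
  ]
}}

```text
t: 19.85
tcp_pos: [0.5581, 0.0582, 0.0527]
ee_rot: [-0.002, 0.707, 0.707, -0.003]
wrist_force: [0.2, 0.2, -1.1]
grip_width: 0.0513
grip_force: 0.0
```

Call:
{"op": "apply_moves", "data": {
  "series": [
    {"dx": 0,"dy": 0,"dz": 0,"wx": 0,"wy": 0,"wz": 0},
    {"dx": 0,"dy": 0,"dz": 0,"wx": 0,"wy": 0,"wz": 0},
    {"dx": 0,"dy": 0,"dz": 0,"wx": 0,"wy": 0,"wz": 0},
    {"dx": 0,"dy": 0,"dz": 0,"wx": 0,"wy": 0,"wz": 0},
    {"dx": 0,"dy": 0,"dz": 0,"wx": 0,"wy": 0,"wz": 0},
    {"dx": 0,"dy": 0,"dz": 40,"wx": 0,"wy": 0,"wz": 0},
    {"dx": 0,"dy": 0,"dz": 85,"wx": 0,"wy": 0,"wz": 0},
    {"dx": 0,"dy": 0,"dz": 130,"wx": 0,"wy": 0,"wz": 0},
    {"dx": 0,"dy": 0,"dz": 150,"wx": 0,"wy": 0,"wz": 0}
  ],
  "fingers": 0.0
}}

```text
t: 20.75
tcp_pos: [0.5616, 0.058, 0.2109]
ee_rot: [0.001, 0.707, 0.707, 0.002]
wrist_force: [-0.7, -0.0, -1.1]
grip_width: 0.025
grip_force: 41.2
```

Call:
{"op": "apply_moves", "data": {
  "series": [
    {"dx": -8,"dy": -47,"dz": 0,"wx": 0,"wy": 0,"wz": 0},
    {"dx": -16,"dy": -94,"dz": 0,"wx": 0,"wy": 0,"wz": 0},
    {"dx": -24,"dy": -141,"dz": 0,"wx": 0,"wy": 0,"wz": 0},
    {"dx": -32,"dy": -188,"dz": 0,"wx": 0,"wy": 0,"wz": 0},
    {"dx": -40,"dy": -235,"dz": 0,"wx": 0,"wy": 0,"wz": 0},
    {"dx": -48,"dy": -282,"dz": 0,"wx": 0,"wy": 0,"wz": 0},
    {"dx": -56,"dy": -329,"dz": 0,"wx": 0,"wy": 0,"wz": 0},
    {"dx": -60,"dy": -375,"dz": 0,"wx": 0,"wy": 0,"wz": 0},
    {"dx": -60,"dy": -375,"dz": -45,"wx": 0,"wy": 0,"wz": 0},
    {"dx": -60,"dy": -375,"dz": -90,"wx": 0,"wy": 0,"wz": 0},
    {"dx": -60,"dy": -375,"dz": -110,"wx": 0,"wy": 0,"wz": 0},
    {"dx": -60,"dy": -375,"dz": -110,"wx": 0,"wy": 0,"wz": 0}
  ]
}}

```text
t: 21.95
tcp_pos: [0.4988, -0.316, 0.0943]
ee_rot: [-0.002, 0.707, 0.707, -0.001]
wrist_force: [0.7, 0.0, -0.5]
grip_width: 0.0247
grip_force: 41.1
```

Call:
{"op": "apply_moves", "data": {
  "series": [
    {"dx": 0,"dy": 0,"dz": 0,"wx": 0,"wy": 0,"wz": 0},
    {"dx": 0,"dy": 0,"dz": 0,"wx": 0,"wy": 0,"wz": 0},
    {"dx": 0,"dy": 0,"dz": 0,"wx": 0,"wy": 0,"wz": 0},
    {"dx": 0,"dy": 0,"dz": 45,"wx": 0,"wy": 0,"wz": 0},
    {"dx": 0,"dy": 0,"dz": 90,"wx": 0,"wy": 0,"wz": 0},
    {"dx": 0,"dy": 0,"dz": 110,"wx": 0,"wy": 0,"wz": 0},
    {"dx": 0,"dy": 0,"dz": 110,"wx": 0,"wy": 0,"wz": 0}
  ],
  "fingers": 0.6
}}

```text
t: 22.65
tcp_pos: [0.5021, -0.3178, 0.2111]
ee_rot: [0.004, 0.707, 0.707, 0.001]
wrist_force: [-0.3, -0.1, 0.3]
grip_width: 0.0515
grip_force: 0.0
```

```bash
python3 - <<'E'
from h import *
s=snap('top')
for c in offcuts(s):
    print(c.reshape(-1,2).mean(0).round(),cv2.contourArea(c))
im=s['image'][180:310,240:540];cv2.imwrite('pics/c2.png',cv2.cvtColor(cv2.resize(im,None,fx=2.6,fy=2.6,interpolation=2),cv2.COLOR_RGB2BGR))
# board pose from a clean mask incl. no offcuts
hsv=cv2.cvtColor(s['image'],cv2.COLOR_RGB2HSV)
m=cv2.inRange(hsv,(15,50,150),(35,255,255));o=m*0;o[190:290,255:395]=m[190:290,255:395]
cs,_=cv2.findContours(o,cv2.RETR_EXTERNAL,cv2.CHAIN_APPROX_NONE)
p,_,a=rect(s,max(cs,key=cv2.contourArea),.054);print('board',p,_,a)
th=np.radians(a-90);R=np.array([[np.cos(th),-np.sin(th)],[np.sin(th),np.cos(th)]])
for y in(-80,0,80): print('press -x 33:',(p+R@[-30,y]).round(),'grip +x:',(p+R@[40,y]).round())
r=status.read_state();print(r['tcp_pos'],r['ee_rot'])
E
```

```text
[458. 248.] 1182.5
[460. 224.] 321.0
board [535. -14.] [155. 256.] 97.2
press -x 33: [515. -97.] grip +x: [585. -88.]
press -x 33: [505. -18.] grip +x: [575.  -9.]
press -x 33: [495.  62.] grip +x: [565.  70.]
[ 0.50135516 -0.31709947  0.20915469] [0.00214965 0.7069998  0.70720988 0.00091719]
```

View pics/c2.png

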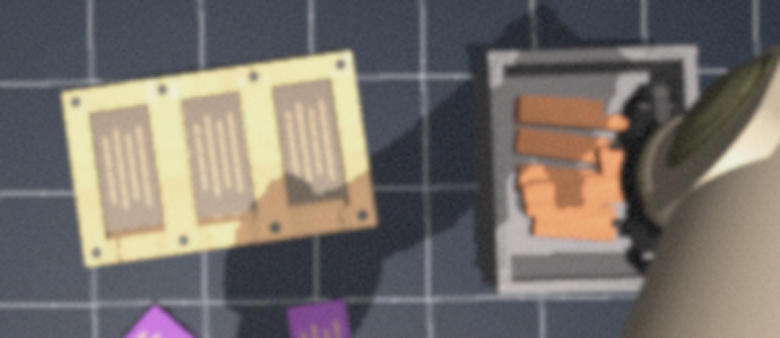

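All five offcuts are in the bin (crop 515–620, 95–240). The three blocks sit flat in the clear pockets, at crop (127,170), (218,158) and (310,142). Next I'll press the right one, with fingers shut and closing across the board.

Call:
{"op": "apply_moves", "data": {
  "series": [
    {"dx": 13,"dy": 40,"dz": 0,"wx": 0,"wy": 0,"wz": -8},
    {"dx": 13,"dy": 80,"dz": 0,"wx": 0,"wy": 0,"wz": -16},
    {"dx": 13,"dy": 120,"dz": 0,"wx": 0,"wy": 0,"wz": -24},
    {"dx": 13,"dy": 160,"dz": 0,"wx": 0,"wy": 0,"wz": -32},
    {"dx": 13,"dy": 200,"dz": 0,"wx": 0,"wy": 0,"wz": -40},
    {"dx": 13,"dy": 221,"dz": -20,"wx": 0,"wy": 0,"wz": -48},
    {"dx": 13,"dy": 221,"dz": -50,"wx": 0,"wy": 0,"wz": -56},
    {"dx": 13,"dy": 221,"dz": -80,"wx": 0,"wy": 0,"wz": -64},
    {"dx": 13,"dy": 221,"dz": -110,"wx": 0,"wy": 0,"wz": -72},
    {"dx": 13,"dy": 221,"dz": -125,"wx": 0,"wy": 0,"wz": -80},
    {"dx": 13,"dy": 221,"dz": -130,"wx": 0,"wy": 0,"wz": -83},
    {"dx": 13,"dy": 221,"dz": -130,"wx": 0,"wy": 0,"wz": -83}
  ],
  "fingers": 0.0
}}

```text
t: 23.9
tcp_pos: [0.5127, -0.0958, 0.0759]
ee_rot: [0.0, 0.998, 0.061, -0.001]
wrist_force: [-0.5, 0.3, 0.4]
grip_width: -0.0003
grip_force: 0.0
```

Call:
{"op": "apply_moves", "data": {
  "series": [
    {"dx": 0,"dy": 0,"dz": -15,"wx": 0,"wy": 0,"wz": 0},
    {"dx": 0,"dy": 0,"dz": -22,"wx": 0,"wy": 0,"wz": 0},
    {"dx": 0,"dy": 0,"dz": -25,"wx": 0,"wy": 0,"wz": 0},
    {"dx": 0,"dy": 0,"dz": -28,"wx": 0,"wy": 0,"wz": 0},
    {"dx": 0,"dy": 0,"dz": -31,"wx": 0,"wy": 0,"wz": 0},
    {"dx": 0,"dy": 0,"dz": -34,"wx": 0,"wy": 0,"wz": 0},
    {"dx": 0,"dy": 0,"dz": -37,"wx": 0,"wy": 0,"wz": 0},
    {"dx": 0,"dy": 0,"dz": -39,"wx": 0,"wy": 0,"wz": 0},
    {"dx": 0,"dy": 0,"dz": -39,"wx": 0,"wy": 0,"wz": 0}
  ]
}}

```text
t: 24.8
tcp_pos: [0.5139, -0.096, 0.0418]
ee_rot: [-0.001, 0.998, 0.06, 0.002]
wrist_force: [-11.3, 5.6, 65.7]
grip_width: -0.0005
grip_force: 32.4
```

Call:
{"op": "apply_moves", "data": {
  "series": [
    {"dx": 0,"dy": 0,"dz": 5,"wx": 0,"wy": 0,"wz": 0},
    {"dx": 0,"dy": 0,"dz": 30,"wx": 0,"wy": 0,"wz": 0},
    {"dx": -6,"dy": 40,"dz": 40,"wx": 0,"wy": 0,"wz": 0},
    {"dx": -12,"dy": 79,"dz": 35,"wx": 0,"wy": 0,"wz": 0},
    {"dx": -12,"dy": 79,"dz": 16,"wx": 0,"wy": 0,"wz": 0},
    {"dx": -12,"dy": 79,"dz": 13,"wx": 0,"wy": 0,"wz": 0},
    {"dx": -12,"dy": 79,"dz": 10,"wx": 0,"wy": 0,"wz": 0},
    {"dx": -12,"dy": 79,"dz": 7,"wx": 0,"wy": 0,"wz": 0},
    {"dx": -12,"dy": 79,"dz": 4,"wx": 0,"wy": 0,"wz": 0},
    {"dx": -12,"dy": 79,"dz": 3,"wx": 0,"wy": 0,"wz": 0},
    {"dx": -12,"dy": 79,"dz": 3,"wx": 0,"wy": 0,"wz": 0}
  ]
}}

```text
t: 25.9
tcp_pos: [0.5019, -0.018, 0.0417]
ee_rot: [-0.0, 0.998, 0.06, 0.001]
wrist_force: [-1.1, 0.2, 13.7]
grip_width: -0.0
grip_force: 6.9
```

```bash
python3 - <<'E'
from h import *
s=snap('side')
im=s['image'][180:330,260:420];cv2.imwrite('pics/c3.png',cv2.cvtColor(cv2.resize(im,None,fx=4,fy=4,interpolation=2),cv2.COLOR_RGB2BGR))
r=status.read_state();print(r['tcp_pos'],r['ee_rot'],r['wrist_force'])
E
```

```text
[ 0.50185203 -0.01801207  0.04168985] [-3.25387041e-06  9.98202096e-01  5.99322203e-02  8.39577393e-04] [-1.90497078 -0.16100266 13.23414068]
```

View pics/c3.png

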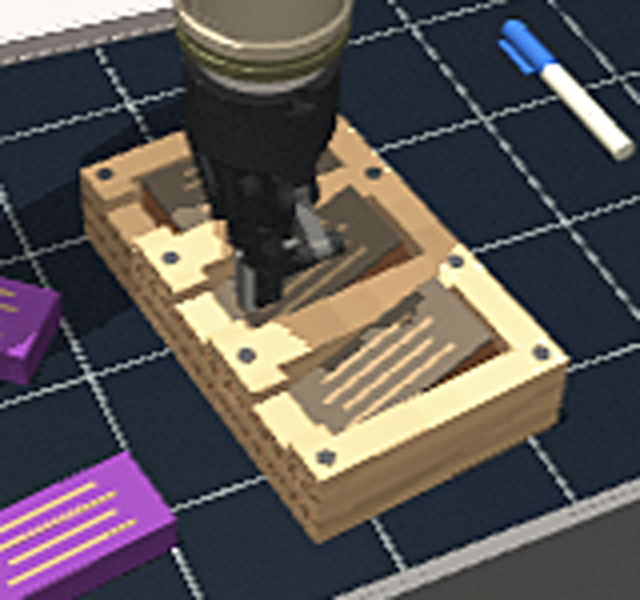

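The side crop shows the right block (430,360) and the middle block (360,240) both rocked, +x ends proud. Now the third one.

Call:
{"op": "apply_moves", "data": {
  "series": [
    {"dx": 0,"dy": 0,"dz": 5,"wx": 0,"wy": 0,"wz": 0},
    {"dx": 0,"dy": 0,"dz": 30,"wx": 0,"wy": 0,"wz": 0},
    {"dx": -5,"dy": 40,"dz": 40,"wx": 0,"wy": 0,"wz": 0},
    {"dx": -10,"dy": 80,"dz": 35,"wx": 0,"wy": 0,"wz": 0},
    {"dx": -10,"dy": 80,"dz": 13,"wx": 0,"wy": 0,"wz": 0},
    {"dx": -10,"dy": 80,"dz": 10,"wx": 0,"wy": 0,"wz": 0},
    {"dx": -10,"dy": 80,"dz": 7,"wx": 0,"wy": 0,"wz": 0},
    {"dx": -10,"dy": 80,"dz": 4,"wx": 0,"wy": 0,"wz": 0},
    {"dx": -10,"dy": 80,"dz": 1,"wx": 0,"wy": 0,"wz": 0},
    {"dx": -10,"dy": 80,"dz": 0,"wx": 0,"wy": 0,"wz": 0},
    {"dx": -10,"dy": 80,"dz": 0,"wx": 0,"wy": 0,"wz": 0}
  ]
}}

```text
t: 27.05
tcp_pos: [0.4919, 0.0618, 0.0417]
ee_rot: [-0.0, 0.998, 0.06, 0.001]
wrist_force: [-1.5, -1.4, 14.0]
grip_width: 0.0002
grip_force: 6.8
```

Call:
{"op": "apply_moves", "data": {
  "series": [
    {"dx": 0,"dy": 0,"dz": 5,"wx": 0,"wy": 0,"wz": 0},
    {"dx": 0,"dy": 0,"dz": 40,"wx": 0,"wy": 0,"wz": 0},
    {"dx": 0,"dy": 0,"dz": 85,"wx": 0,"wy": 0,"wz": 0},
    {"dx": -45,"dy": 0,"dz": 90,"wx": 0,"wy": 0,"wz": 0},
    {"dx": -45,"dy": 0,"dz": 90,"wx": 0,"wy": 0,"wz": 0}
  ],
  "fingers": 0.8
}}

```text
t: 27.55
tcp_pos: [0.4415, 0.0627, 0.1318]
ee_rot: [-0.001, 0.998, 0.06, -0.002]
wrist_force: [-0.1, 0.0, 0.7]
grip_width: 0.0683
grip_force: 0.0
```

```bash
python3 - <<'E'
from h import *
s=snap('side')
im=s['image'][180:330,260:420];cv2.imwrite('pics/c4.png',cv2.cvtColor(cv2.resize(im,None,fx=4,fy=4,interpolation=2),cv2.COLOR_RGB2BGR))
# expected corner pixels for rocked blocks (top +x end corners) in crop coords
th=np.radians(7.2);c,n=np.cos(th),np.sin(th)
for y in(-80,0,80):
  q=[]
  for dy in(-25,25):
    X=np.array([535+c*40.6-n*(y+dy),-14+n*40.6+c*(y+dy),71.9])/1000
    q.append(((proj(s,X)-[260,180])*4).round().tolist())
  print(y,q)
r=status.read_state();print(r['tcp_pos'],r['ee_rot'],r['grip_width'])
E
```

```text
-80 [[488.0, 333.0], [431.0, 271.0]]
0 [[399.0, 235.0], [348.0, 179.0]]
80 [[319.0, 147.0], [272.0, 96.0]]
[0.44410188 0.06300251 0.1314858 ] [-7.62450010e-04  9.98168067e-01  6.04952272e-02 -5.07081937e-04] 0.06827624177990424
```

View pics/c4.png

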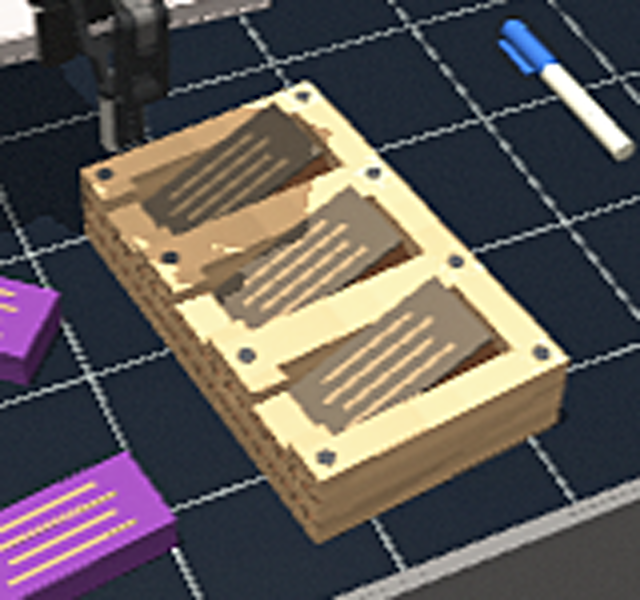

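All three blocks are rocked, at crop (260,160), (330,250) and (420,350), and the predicted end corners match. I'll grip the left one with the tool tilted 24°.

Call:
{"op": "apply_moves", "data": {
  "series": [
    {"dx": 35,"dy": 2,"dz": 10,"wx": 1,"wy": -8,"wz": 0},
    {"dx": 70,"dy": 3,"dz": 5,"wx": 2,"wy": -16,"wz": 0},
    {"dx": 93,"dy": 4,"dz": -10,"wx": 3,"wy": -23.8,"wz": 0},
    {"dx": 93,"dy": 4,"dz": -20,"wx": 3,"wy": -23.8,"wz": 0},
    {"dx": 102,"dy": 5,"dz": -40,"wx": 3,"wy": -23.8,"wz": 0},
    {"dx": 110,"dy": 6,"dz": -58,"wx": 3,"wy": -23.8,"wz": 0},
    {"dx": 114,"dy": 7,"dz": -68,"wx": 3,"wy": -23.8,"wz": 0},
    {"dx": 117,"dy": 7,"dz": -74,"wx": 3,"wy": -23.8,"wz": 0},
    {"dx": 117,"dy": 7,"dz": -74,"wx": 3,"wy": -23.8,"wz": 0},
    {"dx": 117,"dy": 7,"dz": -74,"wx": 3,"wy": -23.8,"wz": 0}
  ]
}}

```text
t: 28.6
tcp_pos: [0.602, 0.0752, 0.1276]
ee_rot: [-0.01, 0.984, 0.06, 0.166]
wrist_force: [-0.2, -0.2, -0.3]
grip_width: 0.0682
grip_force: 0.0
```

Call:
{"op": "apply_moves", "data": {
  "series": [
    {"dx": 0,"dy": 0,"dz": 0,"wx": 0,"wy": 0,"wz": 0},
    {"dx": 0,"dy": 0,"dz": 0,"wx": 0,"wy": 0,"wz": 0},
    {"dx": 0,"dy": 0,"dz": 0,"wx": 0,"wy": 0,"wz": 0},
    {"dx": 0,"dy": 0,"dz": 0,"wx": 0,"wy": 0,"wz": 0},
    {"dx": 0,"dy": 0,"dz": 0,"wx": 0,"wy": 0,"wz": 0},
    {"dx": 0,"dy": 0,"dz": 0,"wx": 0,"wy": 0,"wz": 0}
  ],
  "fingers": 0.0,
  "grip_force": 70
}}

```text
t: 29.2
tcp_pos: [0.6021, 0.075, 0.1286]
ee_rot: [-0.011, 0.984, 0.06, 0.167]
wrist_force: [0.2, 0.2, -0.2]
grip_width: 0.0
grip_force: 0.0
```

```bash
python3 - <<'E'
from h import *
r=status.read_state();print(r['qpos'].round(3),r['tcp_pos'],r['ee_rot'])
E
```

```text
[-0.407  0.536  0.242  2.228 -1.045  0.107 -0.641] [0.60207579 0.07497504 0.12858659] [-0.01075829  0.98407391  0.06003257  0.16696973]
```

Joint 6 is at its lower limit, so the tool can't tilt toward the robot. I'll grip with a vertical tool and level the block by tilting the other way at the tray.

```bash
python3 - <<'E'
from h import *
from scipy.spatial.transform import Rotation as Ro
r=status.read_state();f=lambda q:Ro.from_quat([q[1],q[2],q[3],q[0]])
a=np.radians(3.6);T=f([0,np.cos(a),np.sin(a),0])
print(np.degrees((T*f(r['ee_rot']).inv()).as_rotvec()).round(1),(np.array([.5577,.0695,.12])-r['tcp_pos'])*1000)
E
```

```text
[-2.4 19.1  0.2] [-44.37579302  -5.47503663  -8.58658755]
```

Call:
{"op": "apply_moves", "data": {
  "series": [
    {"dx": -15,"dy": -2,"dz": 5,"wx": -0.8,"wy": 6.4,"wz": 0},
    {"dx": -30,"dy": -4,"dz": 5,"wx": -1.6,"wy": 12.8,"wz": 0},
    {"dx": -44,"dy": -6,"dz": 0,"wx": -2.4,"wy": 19.1,"wz": 0.2},
    {"dx": -44,"dy": -6,"dz": 0,"wx": -2.4,"wy": 19.1,"wz": 0.2},
    {"dx": -44,"dy": -6,"dz": 0,"wx": -2.4,"wy": 19.1,"wz": 0.2}
  ],
  "fingers": 0.8
}}

```text
t: 29.7
tcp_pos: [0.5588, 0.0694, 0.1278]
ee_rot: [0.0, 0.998, 0.063, 0.002]
wrist_force: [0.0, 0.4, -0.9]
grip_width: 0.0681
grip_force: 0.0
```

Call:
{"op": "apply_moves", "data": {
  "series": [
    {"dx": -1,"dy": 0,"dz": -30,"wx": 0,"wy": 0,"wz": 0},
    {"dx": -1,"dy": 0,"dz": -55,"wx": 0,"wy": 0,"wz": 0},
    {"dx": -1,"dy": 0,"dz": -65,"wx": 0,"wy": 0,"wz": 0},
    {"dx": -1,"dy": 0,"dz": -71,"wx": 0,"wy": 0,"wz": 0},
    {"dx": -1,"dy": 0,"dz": -71,"wx": 0,"wy": 0,"wz": 0}
  ]
}}

```text
t: 30.2
tcp_pos: [0.5571, 0.0685, 0.0576]
ee_rot: [-0.001, 0.998, 0.062, 0.0]
wrist_force: [-1.1, -0.5, -0.3]
grip_width: 0.0682
grip_force: 0.0
```

Call:
{"op": "apply_moves", "data": {
  "series": [
    {"dx": 0,"dy": 0,"dz": 0,"wx": 0,"wy": 0,"wz": 0},
    {"dx": 0,"dy": 0,"dz": 0,"wx": 0,"wy": 0,"wz": 0},
    {"dx": 0,"dy": 0,"dz": 0,"wx": 0,"wy": 0,"wz": 0},
    {"dx": 0,"dy": 0,"dz": 0,"wx": 0,"wy": 0,"wz": 0},
    {"dx": 0,"dy": 0,"dz": 0,"wx": 0,"wy": 0,"wz": 0}
  ],
  "fingers": 0.0,
  "grip_force": 80
}}

```text
t: 30.7
tcp_pos: [0.5582, 0.069, 0.0584]
ee_rot: [-0.0, 0.998, 0.063, 0.001]
wrist_force: [1.4, -0.4, 6.6]
grip_width: 0.0472
grip_force: 81.7
```

Call:
{"op": "apply_moves", "data": {
  "series": [
    {"dx": 0,"dy": 0,"dz": 15,"wx": 0,"wy": 0,"wz": 0},
    {"dx": 0,"dy": 0,"dz": 40,"wx": 0,"wy": 0,"wz": 0},
    {"dx": 0,"dy": 0,"dz": 80,"wx": 0,"wy": 0,"wz": 0},
    {"dx": 0,"dy": 0,"dz": 120,"wx": 0,"wy": 0,"wz": 0},
    {"dx": 0,"dy": 0,"dz": 140,"wx": 0,"wy": 0,"wz": 0},
    {"dx": 0,"dy": 0,"dz": 140,"wx": 0,"wy": 0,"wz": 0}
  ]
}}

```text
t: 31.3
tcp_pos: [0.5582, 0.0692, 0.2001]
ee_rot: [-0.001, 0.998, 0.063, 0.002]
wrist_force: [-0.2, -0.3, -0.4]
grip_width: 0.0467
grip_force: 83.4
```

```bash
python3 - <<'E'
from h import *
s=snap('side')
im=s['image'][100:300,230:430];cv2.imwrite('pics/c5.png',cv2.cvtColor(cv2.resize(im,None,fx=3,fy=3,interpolation=2),cv2.COLOR_RGB2BGR))
r=status.read_state();print(r['qpos'].round(2),r['tcp_pos'])
E
```

```text
[-0.79  0.58  0.87  2.05 -0.63  0.8  -0.99] [0.55741157 0.06956815 0.19844865]
```

View pics/c5.png

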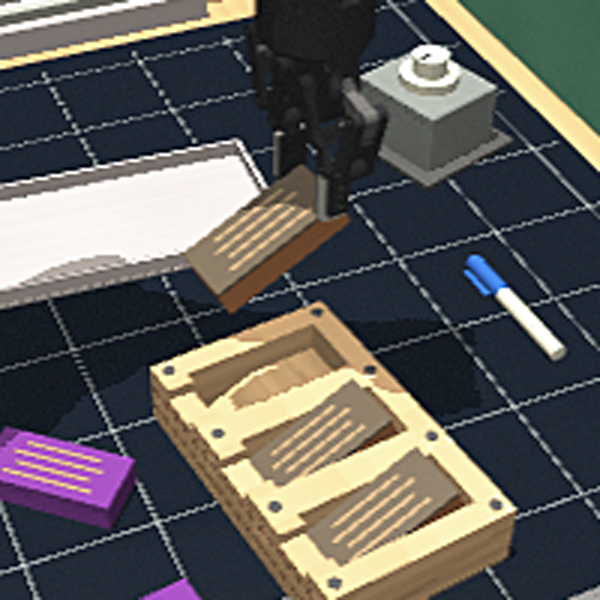

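The block is held tilted with its notch end down, as planned. Now to the tray.

Call:
{"op": "apply_moves", "data": {
  "series": [
    {"dx": 2,"dy": 30,"dz": 0,"wx": 0,"wy": 0,"wz": 8},
    {"dx": 4,"dy": 60,"dz": 0,"wx": 0,"wy": 0,"wz": 16},
    {"dx": 6,"dy": 90,"dz": 0,"wx": 0,"wy": 0,"wz": 24},
    {"dx": 8,"dy": 120,"dz": 0,"wx": 0,"wy": 0,"wz": 32},
    {"dx": 10,"dy": 150,"dz": 0,"wx": 0,"wy": 0,"wz": 40},
    {"dx": 12,"dy": 180,"dz": 0,"wx": 0,"wy": 0,"wz": 48},
    {"dx": 14,"dy": 210,"dz": 0,"wx": 0,"wy": 0,"wz": 56},
    {"dx": 16,"dy": 240,"dz": 0,"wx": 0,"wy": 0,"wz": 64},
    {"dx": 18,"dy": 270,"dz": 0,"wx": 0,"wy": 0,"wz": 72},
    {"dx": 22,"dy": 299,"dz": -20,"wx": 0,"wy": 0,"wz": 78.4},
    {"dx": 22,"dy": 299,"dz": -50,"wx": 0,"wy": 0,"wz": 78.4},
    {"dx": 22,"dy": 299,"dz": -50,"wx": 0,"wy": 0,"wz": 78.4}
  ]
}}

```text
t: 32.55
tcp_pos: [0.5758, 0.3677, 0.1421]
ee_rot: [-0.001, 0.733, 0.68, -0.004]
wrist_force: [-0.3, -0.5, -0.7]
grip_width: 0.0469
grip_force: 83.3
```

Call:
{"op": "apply_moves", "data": {
  "series": [
    {"dx": 0,"dy": 0,"dz": 0,"wx": -6,"wy": 0.5,"wz": 0},
    {"dx": 0,"dy": 0,"dz": 0,"wx": -12,"wy": 1,"wz": 0},
    {"dx": 0,"dy": 0,"dz": -10,"wx": -18,"wy": 1.4,"wz": 0},
    {"dx": 0,"dy": 0,"dz": -30,"wx": -23.9,"wy": 1.8,"wz": 0},
    {"dx": 0,"dy": 0,"dz": -50,"wx": -23.9,"wy": 1.8,"wz": 0},
    {"dx": 0,"dy": 0,"dz": -80,"wx": -23.9,"wy": 1.8,"wz": 0},
    {"dx": 0,"dy": 0,"dz": -80,"wx": -23.9,"wy": 1.8,"wz": 0}
  ]
}}

```text
t: 33.25
tcp_pos: [0.577, 0.3657, 0.0638]
ee_rot: [0.14, 0.718, 0.664, -0.155]
wrist_force: [0.0, -0.5, -0.4]
grip_width: 0.0467
grip_force: 83.3
```

```bash
python3 - <<'E'
from h import *
s=snap('side')
im=s['image'][70:270,180:400];cv2.imwrite('pics/c6.png',cv2.cvtColor(cv2.resize(im,None,fx=3,fy=3,interpolation=2),cv2.COLOR_RGB2BGR))
r=status.read_state();print(r['qpos'].round(2),r['tcp_pos'])
E
```

```text
[-1.11  0.95  0.61  1.62 -0.21  0.98 -0.58] [0.57829988 0.36579205 0.06623475]
```

View pics/c6.png

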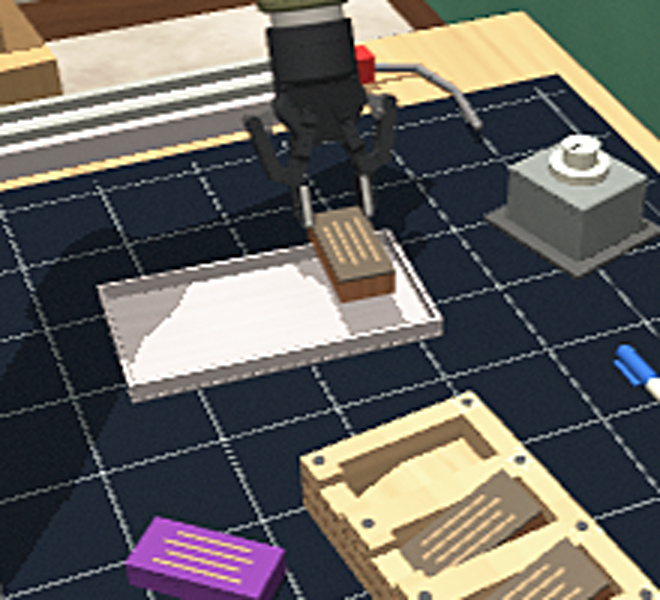

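The block is level above the tray (crop 350,255). Lower and release.

Call:
{"op": "apply_moves", "data": {
  "series": [
    {"dx": 0,"dy": 1,"dz": -20,"wx": 0,"wy": 0,"wz": 0},
    {"dx": 0,"dy": 1,"dz": -32,"wx": 0,"wy": 0,"wz": 0},
    {"dx": 0,"dy": 1,"dz": -40,"wx": 0,"wy": 0,"wz": 0},
    {"dx": 0,"dy": 1,"dz": -44,"wx": 0,"wy": 0,"wz": 0},
    {"dx": 0,"dy": 1,"dz": -46,"wx": 0,"wy": 0,"wz": 0},
    {"dx": 0,"dy": 1,"dz": -46,"wx": 0,"wy": 0,"wz": 0}
  ]
}}

```text
t: 33.9
tcp_pos: [0.5792, 0.369, 0.0215]
ee_rot: [0.141, 0.718, 0.664, -0.152]
wrist_force: [0.1, 0.9, 0.0]
grip_width: 0.0472
grip_force: 83.3
```

Call:
{"op": "apply_moves", "data": {
  "series": [
    {"dx": 0,"dy": 0,"dz": 0,"wx": 0,"wy": 0,"wz": 0},
    {"dx": 0,"dy": 0,"dz": 0,"wx": 0,"wy": 0,"wz": 0},
    {"dx": 0,"dy": 0,"dz": 0,"wx": 0,"wy": 0,"wz": 0},
    {"dx": 0,"dy": 0,"dz": 0,"wx": 0,"wy": 0,"wz": 0},
    {"dx": 1,"dy": 10,"dz": 22,"wx": 0,"wy": 0,"wz": 0},
    {"dx": 2,"dy": 28,"dz": 64,"wx": 0,"wy": 0,"wz": 0},
    {"dx": 2,"dy": 28,"dz": 105,"wx": 6,"wy": -0.5,"wz": 0},
    {"dx": 2,"dy": 28,"dz": 130,"wx": 12,"wy": -1,"wz": 0},
    {"dx": 2,"dy": 10,"dz": 140,"wx": 18,"wy": -1.4,"wz": 0},
    {"dx": 2,"dy": -20,"dz": 140,"wx": 23.9,"wy": -1.8,"wz": 0},
    {"dx": 2,"dy": -60,"dz": 140,"wx": 23.9,"wy": -1.8,"wz": 0},
    {"dx": 2,"dy": -100,"dz": 140,"wx": 23.9,"wy": -1.8,"wz": 0}
  ],
  "fingers": 0.75
}}

```text
t: 35.1
tcp_pos: [0.5811, 0.2666, 0.1625]
ee_rot: [-0.0, 0.734, 0.679, 0.001]
wrist_force: [-0.7, -0.6, -0.4]
grip_width: 0.0638
grip_force: 0.0
```

```bash
cat > st.py <<'E'
from h import *
from scipy.spatial.transform import Rotation as Ro
import sys
r=status.read_state();f=lambda q:Ro.from_quat([q[1],q[2],q[3],q[0]])
a=np.radians((float(sys.argv[4])+90)/2);T=f([0,np.cos(a),np.sin(a),0])
print(r['tcp_pos'].round(4),r['grip_width'],'turn',np.degrees((T*f(r['ee_rot']).inv()).as_rotvec()).round(1),'shift',(np.array(list(map(float,sys.argv[1:4])))-r['tcp_pos']*1000).round(1),r['qpos'].round(2))
s=snap('top')
hsv=cv2.cvtColor(s['image'],cv2.COLOR_RGB2HSV)
m=cv2.inRange(hsv,(0,20,60),(25,120,215));o=m*0;o[195:325,135:212]=m[195:325,135:212]
for c in cv2.findContours(o,cv2.RETR_EXTERNAL,cv2.CHAIN_APPROX_NONE)[0]:
    if cv2.contourArea(c)>150: print(c.reshape(-1,2).mean(0).round(),rect(s,c,.028))
E
python3 st.py 567.7 -9.9 120 -82.8
```

```text
[0.5811 0.2666 0.1625] 0.0637827968025977 turn [ -0.    0.1 -78.3] shift [ -13.4 -276.5  -42.5] [-0.81  0.61  0.44  1.89 -0.38  0.73 -0.22]
[191. 228.] (array([572., 292.]), array([41., 52.]), np.float32(175.3))
[150. 242.] (array([501., 362.]), array([116., 297.]), np.float32(0.1))
```

Call:
{"op": "apply_moves", "data": {
  "series": [
    {"dx": -1,"dy": -28,"dz": 0,"wx": 0,"wy": 0,"wz": -8},
    {"dx": -2,"dy": -56,"dz": 0,"wx": 0,"wy": 0,"wz": -16},
    {"dx": -3,"dy": -84,"dz": 0,"wx": 0,"wy": 0,"wz": -24},
    {"dx": -4,"dy": -112,"dz": 0,"wx": 0,"wy": 0,"wz": -32},
    {"dx": -6,"dy": -140,"dz": 0,"wx": 0,"wy": 0,"wz": -40},
    {"dx": -8,"dy": -168,"dz": 0,"wx": 0,"wy": 0,"wz": -48},
    {"dx": -10,"dy": -196,"dz": 0,"wx": 0,"wy": 0,"wz": -56},
    {"dx": -12,"dy": -224,"dz": 0,"wx": 0,"wy": 0,"wz": -64},
    {"dx": -13,"dy": -252,"dz": -10,"wx": 0,"wy": 0,"wz": -72},
    {"dx": -13,"dy": -276,"dz": -30,"wx": 0,"wy": 0,"wz": -78.3},
    {"dx": -13,"dy": -276,"dz": -40,"wx": 0,"wy": 0,"wz": -78.3},
    {"dx": -13,"dy": -276,"dz": -40,"wx": 0,"wy": 0,"wz": -78.3}
  ]
}}

```text
t: 36.35
tcp_pos: [0.5675, -0.0069, 0.1204]
ee_rot: [-0.0, 0.998, 0.064, -0.001]
wrist_force: [-0.4, 0.1, -0.4]
grip_width: 0.0639
grip_force: 0.0
```

```bash
python3 st.py 567.7 -9.9 57 -82.8
```

```text
[ 0.5675 -0.0069  0.1204] 0.06389990129838509 turn [-0.  -0.1 -0.1] shift [  0.2  -3.  -63.4] [-0.56  0.68  0.73  2.09 -0.76  0.66 -0.75]
[176. 306.] (array([422., 333.]), array([144., 175.]), np.float32(89.7))
[175. 226.] (array([575., 327.]), array([ 51., 106.]), np.float32(85.6))
```

Call:
{"op": "apply_moves", "data": {
  "series": [
    {"dx": 0,"dy": -2,"dz": -30,"wx": 0,"wy": 0,"wz": 0},
    {"dx": 0,"dy": -2,"dz": -48,"wx": 0,"wy": 0,"wz": 0},
    {"dx": 0,"dy": -2,"dz": -58,"wx": 0,"wy": 0,"wz": 0},
    {"dx": 0,"dy": -2,"dz": -63,"wx": 0,"wy": 0,"wz": 0},
    {"dx": 0,"dy": -2,"dz": -63,"wx": 0,"wy": 0,"wz": 0}
  ]
}}

```text
t: 36.9
tcp_pos: [0.5683, -0.0085, 0.0586]
ee_rot: [-0.0, 0.998, 0.064, 0.0]
wrist_force: [-0.5, -0.1, 0.1]
grip_width: 0.0638
grip_force: 0.0
```

Call:
{"op": "apply_moves", "data": {
  "series": [
    {"dx": 0,"dy": 0,"dz": 0,"wx": 0,"wy": 0,"wz": 0},
    {"dx": 0,"dy": 0,"dz": 0,"wx": 0,"wy": 0,"wz": 0},
    {"dx": 0,"dy": 0,"dz": 0,"wx": 0,"wy": 0,"wz": 0},
    {"dx": 0,"dy": 0,"dz": 0,"wx": 0,"wy": 0,"wz": 0},
    {"dx": 0,"dy": 0,"dz": 0,"wx": 0,"wy": 0,"wz": 0}
  ],
  "fingers": 0.0,
  "grip_force": 80
}}

```text
t: 37.4
tcp_pos: [0.5691, -0.0089, 0.0592]
ee_rot: [-0.0, 0.998, 0.064, 0.001]
wrist_force: [2.8, 1.0, 6.1]
grip_width: 0.0468
grip_force: 82.0
```

Call:
{"op": "apply_moves", "data": {
  "series": [
    {"dx": 0,"dy": 0,"dz": 15,"wx": 0,"wy": 0,"wz": 0},
    {"dx": 0,"dy": 0,"dz": 40,"wx": 0,"wy": 0,"wz": 0},
    {"dx": 0,"dy": 0,"dz": 80,"wx": 0,"wy": 0,"wz": 0},
    {"dx": 0,"dy": 0,"dz": 120,"wx": 0,"wy": 0,"wz": 0},
    {"dx": 0,"dy": 0,"dz": 140,"wx": 0,"wy": 0,"wz": 0},
    {"dx": 0,"dy": 0,"dz": 140,"wx": 0,"wy": 0,"wz": 0}
  ]
}}

```text
t: 38.0
tcp_pos: [0.569, -0.0092, 0.2009]
ee_rot: [-0.001, 0.998, 0.064, 0.002]
wrist_force: [0.1, 1.1, -0.8]
grip_width: 0.0469
grip_force: 83.2
```

Call:
{"op": "apply_moves", "data": {
  "series": [
    {"dx": -7,"dy": 38,"dz": 0,"wx": 0,"wy": 0,"wz": 8},
    {"dx": -14,"dy": 76,"dz": 0,"wx": 0,"wy": 0,"wz": 16},
    {"dx": -21,"dy": 114,"dz": 0,"wx": 0,"wy": 0,"wz": 24},
    {"dx": -28,"dy": 152,"dz": 0,"wx": 0,"wy": 0,"wz": 32},
    {"dx": -35,"dy": 190,"dz": 0,"wx": 0,"wy": 0,"wz": 40},
    {"dx": -42,"dy": 228,"dz": 0,"wx": 0,"wy": 0,"wz": 48},
    {"dx": -49,"dy": 266,"dz": 0,"wx": 0,"wy": 0,"wz": 56},
    {"dx": -56,"dy": 304,"dz": 0,"wx": 0,"wy": 0,"wz": 64},
    {"dx": -63,"dy": 342,"dz": 0,"wx": 0,"wy": 0,"wz": 72},
    {"dx": -69,"dy": 384,"dz": 0,"wx": 0,"wy": 0,"wz": 78.2},
    {"dx": -69,"dy": 384,"dz": -45,"wx": 0,"wy": 0,"wz": 78.2},
    {"dx": -69,"dy": 384,"dz": -50,"wx": 0,"wy": 0,"wz": 78.2}
  ]
}}

```text
t: 39.2
tcp_pos: [0.4955, 0.3749, 0.1435]
ee_rot: [-0.001, 0.733, 0.68, -0.004]
wrist_force: [-1.1, -0.1, -1.0]
grip_width: 0.047
grip_force: 83.3
```

Call:
{"op": "apply_moves", "data": {
  "series": [
    {"dx": 0,"dy": 0,"dz": 0,"wx": -6,"wy": 0.5,"wz": 0},
    {"dx": 0,"dy": 0,"dz": 0,"wx": -12,"wy": 1,"wz": 0},
    {"dx": 0,"dy": 0,"dz": -10,"wx": -18,"wy": 1.4,"wz": 0},
    {"dx": 0,"dy": 0,"dz": -30,"wx": -23.9,"wy": 1.8,"wz": 0},
    {"dx": 0,"dy": 0,"dz": -50,"wx": -23.9,"wy": 1.8,"wz": 0},
    {"dx": 0,"dy": 0,"dz": -80,"wx": -23.9,"wy": 1.8,"wz": 0},
    {"dx": 0,"dy": 0,"dz": -80,"wx": -23.9,"wy": 1.8,"wz": 0}
  ]
}}

```text
t: 39.9
tcp_pos: [0.4973, 0.373, 0.0655]
ee_rot: [0.141, 0.718, 0.663, -0.155]
wrist_force: [-0.1, 0.5, -0.7]
grip_width: 0.047
grip_force: 83.2
```

```bash
python3 - <<'E'
from h import *
s=snap('side')
im=s['image'][70:270,180:400];cv2.imwrite('pics/c7.png',cv2.cvtColor(cv2.resize(im,None,fx=3,fy=3,interpolation=2),cv2.COLOR_RGB2BGR))
r=status.read_state();print(r['qpos'].round(2),r['tcp_pos'])
E
```

```text
[-1.22  0.9   0.61  1.76 -0.23  0.92 -0.64] [0.49842823 0.37317025 0.06763323]
```

View pics/c7.png

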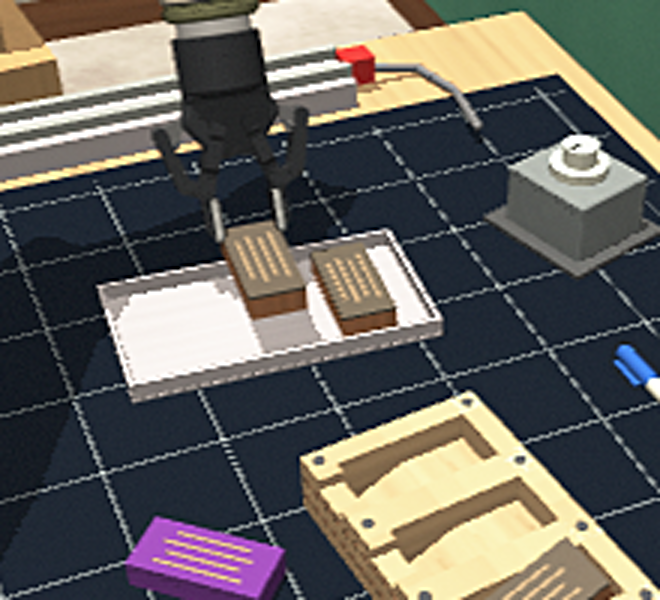

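The first block lies flat in the tray (crop 352,285). The second is level above the middle of it (263,270). Lower and release.

Call:
{"op": "apply_moves", "data": {
  "series": [
    {"dx": 0,"dy": 1,"dz": -20,"wx": 0,"wy": 0,"wz": 0},
    {"dx": 0,"dy": 1,"dz": -32,"wx": 0,"wy": 0,"wz": 0},
    {"dx": 0,"dy": 1,"dz": -40,"wx": 0,"wy": 0,"wz": 0},
    {"dx": 0,"dy": 1,"dz": -45,"wx": 0,"wy": 0,"wz": 0},
    {"dx": 0,"dy": 1,"dz": -47,"wx": 0,"wy": 0,"wz": 0},
    {"dx": 0,"dy": 1,"dz": -47,"wx": 0,"wy": 0,"wz": 0}
  ]
}}

```text
t: 40.55
tcp_pos: [0.4992, 0.3759, 0.0215]
ee_rot: [0.141, 0.718, 0.664, -0.152]
wrist_force: [0.9, 0.0, -0.5]
grip_width: 0.0472
grip_force: 83.2
```

Call:
{"op": "apply_moves", "data": {
  "series": [
    {"dx": 0,"dy": 0,"dz": 0,"wx": 0,"wy": 0,"wz": 0},
    {"dx": 0,"dy": 0,"dz": 0,"wx": 0,"wy": 0,"wz": 0},
    {"dx": 0,"dy": 0,"dz": 0,"wx": 0,"wy": 0,"wz": 0},
    {"dx": 0,"dy": 0,"dz": 0,"wx": 0,"wy": 0,"wz": 0},
    {"dx": 1,"dy": 10,"dz": 22,"wx": 0,"wy": 0,"wz": 0},
    {"dx": 2,"dy": 28,"dz": 64,"wx": 0,"wy": 0,"wz": 0},
    {"dx": 2,"dy": 28,"dz": 105,"wx": 6,"wy": -0.5,"wz": 0},
    {"dx": 2,"dy": 28,"dz": 130,"wx": 12,"wy": -1,"wz": 0},
    {"dx": 2,"dy": 10,"dz": 140,"wx": 18,"wy": -1.4,"wz": 0},
    {"dx": 2,"dy": -20,"dz": 140,"wx": 23.9,"wy": -1.8,"wz": 0},
    {"dx": 2,"dy": -60,"dz": 140,"wx": 23.9,"wy": -1.8,"wz": 0},
    {"dx": 2,"dy": -100,"dz": 140,"wx": 23.9,"wy": -1.8,"wz": 0}
  ],
  "fingers": 0.68
}}

```text
t: 41.75
tcp_pos: [0.501, 0.2738, 0.1624]
ee_rot: [-0.0, 0.735, 0.678, 0.001]
wrist_force: [0.9, -0.5, -0.0]
grip_width: 0.0582
grip_force: 0.0
```

```bash
python3 st.py 577.7 -89.3 120 -82.8
```

```text
[0.501  0.2738 0.1624] 0.05821322611465157 turn [ -0.1   0.1 -78.2] shift [  76.7 -363.1  -42.4] [-0.91  0.54  0.46  2.04 -0.4   0.64 -0.27]
[189. 262.] (array([493., 297.]), array([41., 50.]), np.float32(175.0))
[159. 256.] (array([477., 345.]), array([151., 250.]), np.float32(0.1))
```

Call:
{"op": "apply_moves", "data": {
  "series": [
    {"dx": 8,"dy": -37,"dz": 0,"wx": 0,"wy": 0,"wz": -8},
    {"dx": 16,"dy": -74,"dz": 0,"wx": 0,"wy": 0,"wz": -16},
    {"dx": 24,"dy": -111,"dz": 0,"wx": 0,"wy": 0,"wz": -24},
    {"dx": 32,"dy": -148,"dz": 0,"wx": 0,"wy": 0,"wz": -32},
    {"dx": 40,"dy": -185,"dz": 0,"wx": 0,"wy": 0,"wz": -40},
    {"dx": 48,"dy": -222,"dz": 0,"wx": 0,"wy": 0,"wz": -48},
    {"dx": 56,"dy": -259,"dz": 0,"wx": 0,"wy": 0,"wz": -56},
    {"dx": 64,"dy": -296,"dz": 0,"wx": 0,"wy": 0,"wz": -64},
    {"dx": 72,"dy": -333,"dz": -10,"wx": 0,"wy": 0,"wz": -72},
    {"dx": 77,"dy": -363,"dz": -30,"wx": 0,"wy": 0,"wz": -78.2},
    {"dx": 77,"dy": -363,"dz": -40,"wx": 0,"wy": 0,"wz": -78.2},
    {"dx": 77,"dy": -363,"dz": -40,"wx": 0,"wy": 0,"wz": -78.2}
  ],
  "fingers": 0.8
}}

```text
t: 43.0
tcp_pos: [0.5773, -0.0871, 0.1202]
ee_rot: [-0.001, 0.998, 0.063, -0.001]
wrist_force: [-0.4, 0.1, 0.3]
grip_width: 0.0684
grip_force: 0.0
```

```bash
python3 st.py 577.7 -89.3 57 -82.8
```

```text
[ 0.5773 -0.0871  0.1202] 0.06837862603638985 turn [-0.  -0.1 -0.1] shift [  0.4  -2.2 -63.2] [-0.41  0.7   0.73  2.05 -0.75  0.68 -0.63]
[176. 302.] (array([407., 333.]), array([114., 175.]), np.float32(90.1))
[173. 260.] (array([497., 332.]), array([ 51., 106.]), np.float32(86.1))
[176. 226.] (array([575., 327.]), array([ 51., 106.]), np.float32(85.5))
```

Call:
{"op": "apply_moves", "data": {
  "series": [
    {"dx": 0,"dy": -1,"dz": -30,"wx": 0,"wy": 0,"wz": 0},
    {"dx": 0,"dy": -1,"dz": -48,"wx": 0,"wy": 0,"wz": 0},
    {"dx": 0,"dy": -1,"dz": -58,"wx": 0,"wy": 0,"wz": 0},
    {"dx": 0,"dy": -1,"dz": -63,"wx": 0,"wy": 0,"wz": 0},
    {"dx": 0,"dy": -1,"dz": -63,"wx": 0,"wy": 0,"wz": 0}
  ]
}}

```text
t: 43.55
tcp_pos: [0.5783, -0.0874, 0.0586]
ee_rot: [-0.0, 0.998, 0.064, 0.0]
wrist_force: [0.6, 0.0, -0.7]
grip_width: 0.0683
grip_force: 0.0
```

Call:
{"op": "apply_moves", "data": {
  "series": [
    {"dx": 0,"dy": 0,"dz": 0,"wx": 0,"wy": 0,"wz": 0},
    {"dx": 0,"dy": 0,"dz": 0,"wx": 0,"wy": 0,"wz": 0},
    {"dx": 0,"dy": 0,"dz": 0,"wx": 0,"wy": 0,"wz": 0},
    {"dx": 0,"dy": 0,"dz": 0,"wx": 0,"wy": 0,"wz": 0},
    {"dx": 0,"dy": 0,"dz": 0,"wx": 0,"wy": 0,"wz": 0}
  ],
  "fingers": 0.0,
  "grip_force": 80
}}

```text
t: 44.05
tcp_pos: [0.579, -0.088, 0.0592]
ee_rot: [-0.0, 0.998, 0.064, 0.001]
wrist_force: [1.7, 1.2, 6.0]
grip_width: 0.0469
grip_force: 81.7
```

Call:
{"op": "apply_moves", "data": {
  "series": [
    {"dx": 0,"dy": 0,"dz": 15,"wx": 0,"wy": 0,"wz": 0},
    {"dx": 0,"dy": 0,"dz": 40,"wx": 0,"wy": 0,"wz": 0},
    {"dx": 0,"dy": 0,"dz": 80,"wx": 0,"wy": 0,"wz": 0},
    {"dx": 0,"dy": 0,"dz": 120,"wx": 0,"wy": 0,"wz": 0},
    {"dx": 0,"dy": 0,"dz": 140,"wx": 0,"wy": 0,"wz": 0},
    {"dx": 0,"dy": 0,"dz": 140,"wx": 0,"wy": 0,"wz": 0}
  ]
}}

```text
t: 44.65
tcp_pos: [0.5789, -0.0886, 0.2019]
ee_rot: [-0.0, 0.998, 0.063, 0.002]
wrist_force: [0.3, -0.1, -1.0]
grip_width: 0.0466
grip_force: 83.1
```

Call:
{"op": "apply_moves", "data": {
  "series": [
    {"dx": -14,"dy": 42,"dz": 0,"wx": 0,"wy": 0,"wz": 7},
    {"dx": -28,"dy": 84,"dz": 0,"wx": 0,"wy": 0,"wz": 14},
    {"dx": -42,"dy": 126,"dz": 0,"wx": 0,"wy": 0,"wz": 21},
    {"dx": -56,"dy": 168,"dz": 0,"wx": 0,"wy": 0,"wz": 28},
    {"dx": -70,"dy": 210,"dz": 0,"wx": 0,"wy": 0,"wz": 35},
    {"dx": -84,"dy": 252,"dz": 0,"wx": 0,"wy": 0,"wz": 42},
    {"dx": -98,"dy": 294,"dz": 0,"wx": 0,"wy": 0,"wz": 49},
    {"dx": -112,"dy": 336,"dz": 0,"wx": 0,"wy": 0,"wz": 56},
    {"dx": -126,"dy": 378,"dz": 0,"wx": 0,"wy": 0,"wz": 63},
    {"dx": -140,"dy": 420,"dz": 0,"wx": 0,"wy": 0,"wz": 70},
    {"dx": -159,"dy": 462,"dz": 0,"wx": 0,"wy": 0,"wz": 77},
    {"dx": -159,"dy": 469,"dz": 0,"wx": 0,"wy": 0,"wz": 78.2}
  ]
}}

```text
t: 45.85
tcp_pos: [0.4152, 0.3861, 0.1974]
ee_rot: [-0.001, 0.73, 0.683, -0.001]
wrist_force: [0.1, 0.2, -0.9]
grip_width: 0.0471
grip_force: 83.2
```

Call:
{"op": "apply_moves", "data": {
  "series": [
    {"dx": 0,"dy": 0,"dz": -40,"wx": 0,"wy": 0,"wz": 0},
    {"dx": 0,"dy": 0,"dz": -50,"wx": -6,"wy": 0.5,"wz": 0},
    {"dx": 0,"dy": 0,"dz": -50,"wx": -12,"wy": 1,"wz": 0},
    {"dx": 0,"dy": 0,"dz": -60,"wx": -18,"wy": 1.4,"wz": 0},
    {"dx": 0,"dy": 0,"dz": -80,"wx": -23.9,"wy": 1.8,"wz": 0},
    {"dx": 0,"dy": 0,"dz": -100,"wx": -23.9,"wy": 1.8,"wz": 0},
    {"dx": 0,"dy": 0,"dz": -130,"wx": -23.9,"wy": 1.8,"wz": 0},
    {"dx": 0,"dy": 0,"dz": -130,"wx": -23.9,"wy": 1.8,"wz": 0}
  ]
}}

```text
t: 46.65
tcp_pos: [0.4172, 0.3793, 0.0651]
ee_rot: [0.142, 0.718, 0.664, -0.155]
wrist_force: [-0.4, -0.2, -1.0]
grip_width: 0.047
grip_force: 83.2
```

```bash
python3 - <<'E'
from h import *
s=snap('side')
im=s['image'][70:270,180:400];cv2.imwrite('pics/c8.png',cv2.cvtColor(cv2.resize(im,None,fx=3,fy=3,interpolation=2),cv2.COLOR_RGB2BGR))
r=status.read_state();print(r['qpos'].round(2),r['tcp_pos'])
E
```

```text
[-1.33  0.86  0.61  1.89 -0.26  0.86 -0.69] [0.41820329 0.37952825 0.06718044]
```

View pics/c8.png

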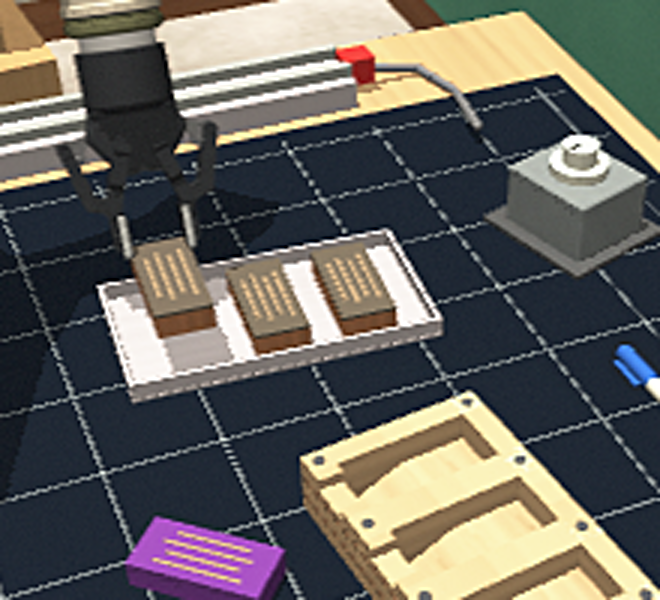

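Two blocks are down in the tray and the third is level above its spot (crop 172,285). Lower and release.

Call:
{"op": "apply_moves", "data": {
  "series": [
    {"dx": 0,"dy": 1,"dz": -20,"wx": 0,"wy": 0,"wz": 0},
    {"dx": 0,"dy": 1,"dz": -32,"wx": 0,"wy": 0,"wz": 0},
    {"dx": 0,"dy": 1,"dz": -40,"wx": 0,"wy": 0,"wz": 0},
    {"dx": 0,"dy": 1,"dz": -45,"wx": 0,"wy": 0,"wz": 0},
    {"dx": 0,"dy": 1,"dz": -47,"wx": 0,"wy": 0,"wz": 0},
    {"dx": 0,"dy": 1,"dz": -47,"wx": 0,"wy": 0,"wz": 0}
  ]
}}

```text
t: 47.3
tcp_pos: [0.4192, 0.382, 0.0215]
ee_rot: [0.141, 0.718, 0.664, -0.152]
wrist_force: [-0.4, -0.2, -1.1]
grip_width: 0.0467
grip_force: 83.1
```

Call:
{"op": "apply_moves", "data": {
  "series": [
    {"dx": 0,"dy": 0,"dz": 0,"wx": 0,"wy": 0,"wz": 0},
    {"dx": 0,"dy": 0,"dz": 0,"wx": 0,"wy": 0,"wz": 0},
    {"dx": 0,"dy": 0,"dz": 0,"wx": 0,"wy": 0,"wz": 0},
    {"dx": 0,"dy": 0,"dz": 0,"wx": 0,"wy": 0,"wz": 0},
    {"dx": 1,"dy": 10,"dz": 22,"wx": 0,"wy": 0,"wz": 0},
    {"dx": 2,"dy": 28,"dz": 64,"wx": 0,"wy": 0,"wz": 0},
    {"dx": 2,"dy": 28,"dz": 105,"wx": 6,"wy": -0.5,"wz": 0},
    {"dx": 2,"dy": 28,"dz": 145,"wx": 12,"wy": -1,"wz": 0},
    {"dx": 2,"dy": 10,"dz": 170,"wx": 18,"wy": -1.4,"wz": 0},
    {"dx": 12,"dy": -30,"dz": 180,"wx": 23.9,"wy": -1.8,"wz": 0},
    {"dx": 22,"dy": -75,"dz": 180,"wx": 23.9,"wy": -1.8,"wz": 0},
    {"dx": 32,"dy": -120,"dz": 180,"wx": 23.9,"wy": -1.8,"wz": 0}
  ],
  "fingers": 0.68
}}

```text
t: 48.5
tcp_pos: [0.4512, 0.2598, 0.2027]
ee_rot: [-0.001, 0.735, 0.678, 0.001]
wrist_force: [0.9, 0.0, -0.4]
grip_width: 0.0578
grip_force: 0.0
```

Call:
{"op": "apply_moves", "data": {
  "series": [
    {"dx": 10,"dy": -45,"dz": 0,"wx": 0,"wy": 0,"wz": 0},
    {"dx": 20,"dy": -90,"dz": 0,"wx": 0,"wy": 0,"wz": 0},
    {"dx": 30,"dy": -135,"dz": 0,"wx": 0,"wy": 0,"wz": 0},
    {"dx": 40,"dy": -180,"dz": 0,"wx": 0,"wy": 0,"wz": 0},
    {"dx": 50,"dy": -225,"dz": 0,"wx": 0,"wy": 0,"wz": 0},
    {"dx": 50,"dy": -270,"dz": 0,"wx": 0,"wy": 0,"wz": 0},
    {"dx": 50,"dy": -300,"dz": 0,"wx": 0,"wy": 0,"wz": 0},
    {"dx": 50,"dy": -300,"dz": 0,"wx": 0,"wy": 0,"wz": 0},
    {"dx": 50,"dy": -300,"dz": 0,"wx": 0,"wy": 0,"wz": 0}
  ]
}}

```text
t: 49.4
tcp_pos: [0.501, -0.0385, 0.2016]
ee_rot: [-0.0, 0.735, 0.678, -0.0]
wrist_force: [0.4, 0.3, 0.2]
grip_width: 0.0582
grip_force: 0.0
```

```bash
python3 st.py 500 0 200 0; python3 -c "
from h import *
snap('top','end.png')"
```

```text
[ 0.501  -0.0385  0.2016] 0.05817970110236129 turn [-0.  -0.   4.6] shift [-1.  38.5 -1.6] [-0.41  0.42  0.52  2.15 -0.34  0.65  0.26]
[171. 295.] (array([417., 338.]), array([ 51., 106.]), np.float32(85.8))
[173. 260.] (array([497., 332.]), array([ 51., 106.]), np.float32(85.9))
[175. 226.] (array([575., 327.]), array([ 51., 106.]), np.float32(85.5))
```

View pics/end.png

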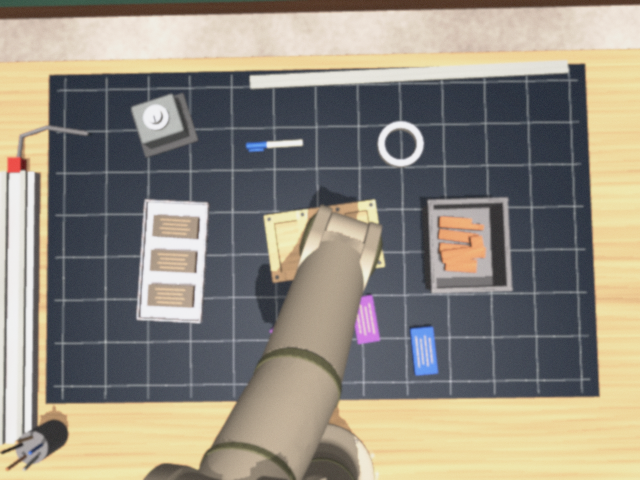

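The three blocks lie flat in the tray at (175,226), (173,260) and (171,295). All the offcuts are in the bin at (460,245), and the tape, marker and look-alikes haven't moved.

```bash
python3 -c "
from plant import job
print(job.hand_in())"
```

```text
the job is handed in; nothing more can be done
None
```

I handed the job in at about 50 s robot time: all five offcuts are in the scrap bin, the three blocks lie flat side by side in the tray, and the tape roll, marker and look-alikes weren't touched.

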